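# Clamp a block in a drilling fixture and jam the bar with its thumb wedge

## Robot

A 6-joint arm with a two-finger parallel gripper is mounted at the origin on a cart in front of the work surface, level with it; the furniture and walls round the work are solid. World frame = base frame: x ahead of the robot, y to its left, z up, the work surface at z = 0. Lengths are in m, angles in degrees, forces in N, time in s.
With the tool pointing down it reaches from about 0.4 to 0.825 m from the base axis. Payload 7 kg.
Tool frame: the origin (TCP) lies midway between the tips of the shut fingers; the grasp point (between the pads) lies 19 mm behind it; z points along the fingers, y is the direction in which the jaws open and shut (so a half turn about z gives the same grasp; the last joint's range is limited). The gripper opens to 88 mm and grips with 3 to 60 N. Pads are 19 mm wide; open, the fingers measure 130 mm over their backs; the gripper's body (78 mm by 193 mm) begins 47 mm behind the grasp point.
Start: joints at [82.913, 20.546, 0.682, 0, -70.136, -16.507], TCP at [0.27, 0.619, 0.227] pointing down, gripper open.
Joint ranges: [-176.03, 176.03], [-82.01, 121.73], [-58.28, 71.71], [-173.87, 95.51], [-174.79, -0.11], [-173.66, 173.66]. Speed limits (degrees/s): [136.94, 136.94, 172.46, 180, 180, 180].

## Interface

Orientations are given as [roll, pitch, yaw] about the fixed x, y, z axes, in that order (R = Rz(yaw) Ry(pitch) Rx(roll)).
In Python, from plant import ctrl gives the robot as it stands. The module is installed in compiled form; this text tells all that it offers.
- The arm moves only by the tool arm_command, never from a script. Its argument "targets" is a list that holds one entry, the list of rows, each a list of 7 numbers: the turn, a rotation vector about the world's x, y, z in rad, then the shift along the world's x, y, z in cm, then the opening, from 0 (shut) to 1 (fully open). A call has 1 to 8 rows; each row is the pose to reach, as a shift and turn from the pose commanded when the call began; what a row does not reach only later rows make up. A row lasts 1/12 s, in which the tool goes at most 41.7 mm and 7.16 degrees, less where a joint would pass 70% of its speed; a pose out of reach is approached as far as the arm can. A call with a gripper value outside its range is refused whole. The fingers move at their own pace and stop on an object; the grip force is fixed at half the most. Time passes only in rows, so rows that repeat a pose let the fingers close. It gives the time, the measured TCP pose, the force and the opening at its end, in the units of the state.
- ctrl.get_obs(): the state, without advancing time (a new reading comes with each control period).
- ctrl.snapshot(name): name is "scene" or "top" or "wrist"; returns the picture (420x560x3 uint8, blue, green, red); there is no depth.
- ctrl.camera_model(name): a dict with "K" (3x3 intrinsics, pixels), "xyz" and "rotation" of the camera in the world. Camera axes: x right, y up, looking along -z (the intrinsics and any distortion apply to the point x, -y, -z); pixel columns grow to the right and rows downward; lengths in m; the calibration is good to about 2 mm. A picture is of the moment at which its call begins: read the wrist's pose just before it. camera_model takes no time and is no camera call; for the wrist camera it gives the pose at the moment of the call.
- ctrl.close_job(): hands the job in, once; it reports no verdict.
The state is a dict: "clock": time; "joint_pos": joint angles; "qvel": joint speeds; "tau": joint torques, N m; "tool_pos": TCP position; "orientation": TCP orientation; "force": force on the tool from outside, world axes, zero at the start; "moment": the same for the moment, N m; "opening": finger opening in m.
Only numpy, scipy, OpenCV 4.12 (cv2) and the standard library are available. Lean on these libraries where they do the work, as an engineer would, in place of code of your own. Each camera call takes 0.05 s, during which the arm holds its last target. There are 200 camera calls.

## Task

Clamp the aluminium block in the drilling fixture: push the sliding bar by its black handle until the block is nipped snugly between the bar's nose and the fixed end stop. Then push the steel thumb wedge firmly along its ramp, in the same direction, until it jams the bar fast, and let go. Keep off the sheet-metal chip guard above the wedge and leave the tools lying around it alone.

Things in the scene. Friction and masses are not known exactly. Their poses are not given: they have to be found in the camera images.
- fixture: dark steel base plate 150 (x) by 320 (y) by 12 mm, fixed to the bench, placed and turned a little differently each time. Origin on the bench, 10 mm toward +y of the plate's middle; x points from its open front to the chip guard, y along the sliding direction to the end stop, z up. All 'fixture' positions are in this frame, mm
- ramp_top (a point): middle of the top of the steel ramp block behind the wedge, fixture (27, 0, 30). Its face toward the bar (a raised land 30 mm long in its middle does the work) slants 8 degrees, so the space between it and the bar's back (fixture x = -5) narrows toward +y. In front of the bar is a low guide rail: x -52 to -36, y -65 to 120, top z 26
- stop_face (a point): middle of the end stop's face that the block must meet, fixture (-20, 120, 24.5); the end stop is a steel block, y 120 to 146, top at z 46
- guard: grey sheet-steel chip guard fixed to the fixture, same frame: a wall at x = 68 and a roof 3 to 5 mm thick at z 136 to 141, from x = 0 back to the wall, for y -90 to 80. Do not press it with more than 10 N
- guard_edge (a point): middle of the roof's front edge, fixture (0, -5, 138.5), 5 to 8 mm nearer the front than the middle of the wedge's tab: a tool held upright, or tilted less than about 15 degrees, strikes the roof. Come from the front with the tool leaning back 30 to 35 degrees, fingers pointing down and toward fixture +x
- bar (a joint): travel of the sliding bar along fixture +y in m: 0 fully back, 0.052 with the block nipped between nose and end stop (0.075: end of travel without a block). Starts at 0 to 0.018. Moves stiffly (about 3 N) and stays where it is left
- bar_nose (a point): middle of the nose face of the sliding bar, fixture (-20, -12 + travel, 21.5). The aluminium bar is 30 mm wide, 150 long, 17.5 high, its top at z 30
- bar_handle (a point): middle of the top of the bar's black upright handle, fixture (-54, -151 + travel, 74.5), in the open: a tab 22 mm (x) by 14 mm (y), standing 48 mm above the tail piece under it. Pinch its two y faces from above
- wedge: loose steel thumb wedge, 0.2 kg, oiled, 90 mm long (y), 18 high, 14 thick at its +y end, 26 at its -y end, lying on the base plate (z = 12) between bar and ramp block. Origin: middle of its underside. Starts 30 to 48 mm short of jamming, with some side play; first binds at fixture (5, 0); pushed on with about 20 N it goes 1 to 3 mm farther at most and stays jammed by friction
- wedge_tab (a point): middle of the top of the wedge's upright thumb tab, 64 mm above the wedge's origin. The tab is 18 mm (x) by 14 mm (y) and stands 46 mm above the tops of wedge and ramp block; pinch its two y faces. If gripped stiffly a little askew it binds early and springs loose when let go: let go, grip and push again
- workpiece: the block to clamp: aluminium, 0.16 kg, 80 mm long (y), 30 wide, 25 high, loose in the channel between bar and end stop with about 1 mm of side play; origin in the middle of its underside, at fixture y = 80 when against the stop. Starts 10 to 28 mm short of the stop and clear of the bar's nose
- pliers: red-handled pliers, 202 mm long, lying on the bench right of the fixture: leave alone (origin: middle of the underside, as for the others)
- cold_chisel: cold chisel, 168 mm long, 17 mm high, lying in front of the fixture: leave alone
- oil_can: oil can with a thin spout, 174 mm high, standing left of the fixture: leave alone
- tape_roll: roll of tape, 84 mm wide, 19 mm high, front left of the fixture: leave alone
- try_square: steel try square, 75 by 120 mm, left of the fixture: leave alone
There are look-alikes about, which are no part of the job. What is meant by the workpiece is not orange or yellow, and is the larger of those in its own colour.

How it is judged (in metres and radians):
On the way:
1. the block is nipped between the bar's nose and the end stop, the wedge not yet jammed (y of workpiece in the frame of fixture above 0.0775 m and value of joint bar above 0.049 m and contact force between wedge and bar below 4 N), for 0.2 s.
At the end, for the whole second after the job is handed in: The block lies flat in its channel within 2.5 mm of the end stop, the bar is within 3 mm of its nipped position, the wedge lies down on the base plate less than 6 mm short of where it first binds or beyond that, and presses on the bar with more than 5 N by itself; all at rest (y of workpiece in the frame of fixture above 0.0775 m and value of joint bar above 0.049 m and contact force between wedge and bar above 5 N and y of wedge in the frame of fixture above -0.006 m and z of wedge in the frame of fixture below 0.018 m and angle between the z axis of workpiece and the z axis of fixture, either way round below 0.1 rad and linear speed of each of wedge, workpiece below 0.01 m/s); the robot touches nothing.
It fails at once if a tool lying around the fixture is moved more than 25 mm (distance of any of pliers, cold_chisel, oil_can from where it was at the start of the episode above 0.025 m).
It fails at once if the chip guard is pressed with more than 10 N (contact force between any of the arm, the fingers and guard above 10 N).
It also fails if it takes over 56 s, if anything falls off the work surface, if the arm or the gripper's body presses on something with over 40 N, if the wrist force passes 120 N, or if a joint passes its speed limit or range.

## Working session

There is one attempt and no reset: what is moved stays moved. The work goes in short steps, Python scripts to look and compute and a tool call to move; the robot and the scene stay as the last step left them, time stands still between calls to the robot, and variables do not carry over. Pictures are saved under pics/ and viewed, about 8 in all and at most 12, crops included, and the job is handed in when it is done.

Besides the shell and the picture viewer there is one more tool, called after ">>>" by a JSON object that holds its "op" and its "data". arm_command: Moves the arm, as the interface text tells. Its arguments: {"type":"object","properties":{"targets":{"type":"array","items":{"type":"array","items":{"type":"array","items":{"type":"number"}}}}},"required":["targets"]}

```bash
mkdir -p pics
cat > h.py <<'E'
import numpy as np,cv2
from plant import ctrl
from scipy.spatial.transform import Rotation as Ro
def ray(cm,u,v):
    K=np.array(cm["K"]);d=np.linalg.inv(K)@[u,v,1.]
    R=np.array(cm["rotation"])
    if R.shape!=(3,3): R=Ro.from_euler('xyz',R.ravel(),degrees=True).as_matrix()
    return np.array(cm["xyz"]),R@(d*[1,-1,-1])
def on(cm,u,v,z):
    o,d=ray(cm,u,v);return o+d*(z-o[2])/d[2]
def proj(cm,p):
    R=np.array(cm["rotation"])
    q=R.T@(np.array(p)-cm["xyz"])*[1,-1,-1];q=np.array(cm["K"])@q;return q[:2]/q[2]
E
python3 - <<'E'
from h import *
for n in("top","scene"):
    cm=ctrl.camera_model(n);print(n,cm)
    cv2.imwrite(f"pics/{n}0.png",ctrl.snapshot(n))
print(ctrl.get_obs())
E
```

```text
top {'K': array([[412.64647742,   0.        , 273.00270954],
       [  0.        , 412.64647742, 213.94937842],
       [  0.        ,   0.        ,   1.        ]]), 'xyz': array([0.28794911, 0.06496751, 1.15132528]), 'rotation': array([ 1.31512217e+01,  2.62439672e-02, -9.32765580e+01])}
scene {'K': array([[517.96360045,   0.        , 273.14474427],
       [  0.        , 517.96360045, 207.91503983],
       [  0.        ,   0.        ,   1.        ]]), 'xyz': array([-0.22005537, -0.5756871 ,  0.85309958]), 'rotation': array([ 51.88585876,  -0.38286997, -49.67446143])}
{'clock': 0.1, 'joint_pos': array([ 8.29114429e+01,  2.05868526e+01,  6.37844731e-01, -1.49567910e-02,
       -7.01349394e+01, -1.65085228e+01]), 'qvel': array([ 0.09506827,  0.01795229,  0.06517566,  0.09931567, -0.04974225,
       -0.04700686]), 'tau': array([-1.64334186e-03, -5.84162915e+01,  2.93750560e+01,  7.01557875e+00,
        1.01603186e-02, -5.76525213e-05]), 'tool_pos': array([0.27005299, 0.61814952, 0.22572156]), 'orientation': array([ 1.79915518e+02, -1.03746820e-02, -2.36021650e+01]), 'force': array([0.2323717 , 0.57117195, 0.39615746]), 'moment': array([-0.09634675, -0.05109384,  0.0181145 ]), 'opening': 0.08777177577278046}
```

View pics/top0.png

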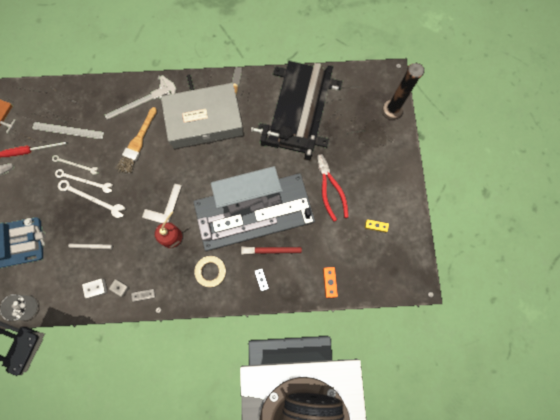

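View pics/scene0.png

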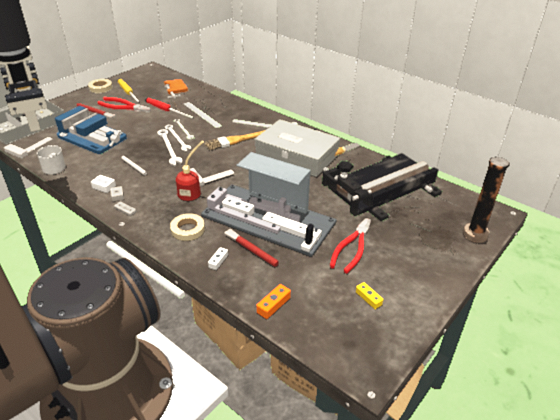

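The top view shows the fixture at about (253,210), handle (308,213), block in the channel (228,222), and look-alikes: a small white block (262,279), an orange one (330,282) and a yellow one (377,226). The block in the channel is the larger of the silver/white ones, so it fits. I'll confirm it in an enlarged crop.

Run:
```python
import cv2
im=cv2.imread("pics/top0.png")[165:285,188:328]
cv2.imwrite("pics/c1.png",cv2.resize(im,None,fx=5,fy=5,interpolation=cv2.INTER_CUBIC))
im=cv2.imread("pics/scene0.png")[145:275,195:345]
cv2.imwrite("pics/c2.png",cv2.resize(im,None,fx=4.6,fy=4.6,interpolation=cv2.INTER_CUBIC))
```

```text
(no output)
```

View pics/c1.png

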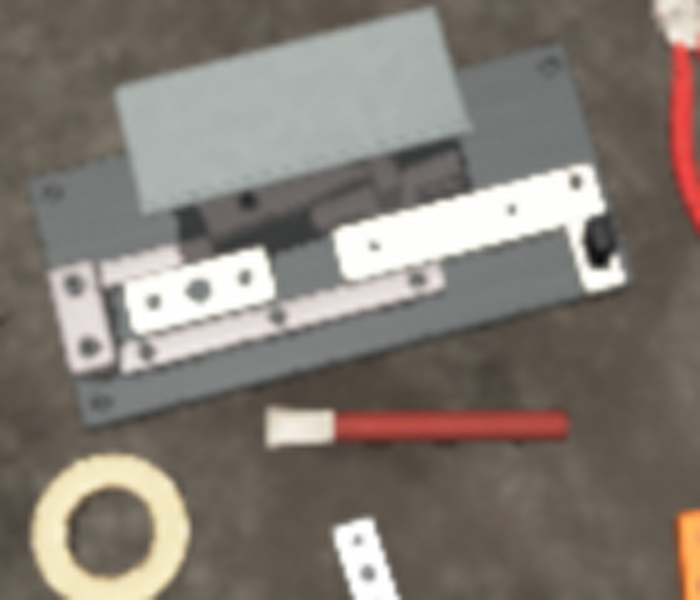

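View pics/c2.png

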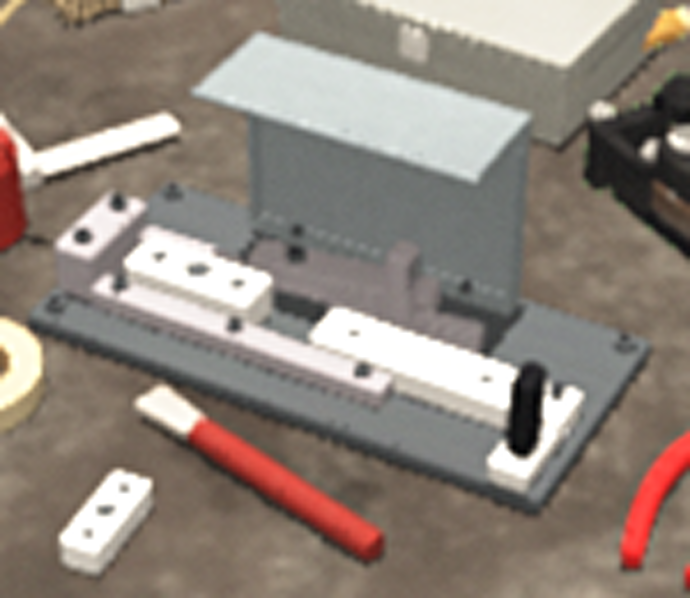

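The crops confirm the workpiece: the three-hole aluminium block in the channel (crop 200,290), larger than the white one at (365,570). The wedge tab is at scene crop (405,260) and the handle at top crop (600,240). Next I fit the fixture pose.

```bash
cat >> h.py <<'E'
def fitpose(F,W):
    F=np.array(F)[:,:2];W=np.array(W)[:,:2];f=F-F.mean(0);w=W-W.mean(0)
    a=np.arctan2((f[:,0]*w[:,1]-f[:,1]*w[:,0]).sum(),(f*w).sum())
    R=np.array([[np.cos(a),-np.sin(a)],[np.sin(a),np.cos(a)]]);t=W.mean(0)-R@F.mean(0)
    return a,t,np.linalg.norm(F@R.T+t-W,axis=1)
def cp(p,s,o): return (np.array(p)+.5)/s-.5+o
E
python3 - <<'E'
from h import *
T=ctrl.camera_model("top");S=ctrl.camera_model("scene")
for c in(T,S): c["rotation"]=Ro.from_euler('xyz',c["rotation"],degrees=True).as_matrix()
pl=[(32,180),(560,45),(632,285),(88,425)]
F=[(.075,.15),(.075,-.17),(-.075,-.17),(-.075,.15),(0,.08),(0,-.09)]
W=[on(T,*cp(p,5,(188,165)),.012) for p in pl]+[on(T,*cp(p,5,(188,165)),.141) for p in[(145,213),(470,131)]]
a,t,r=fitpose(F,W);print("top",np.degrees(a),t,r)
ps=[((170,182),(.075,.15)),((650,347),(.075,-.17)),((537,512),(-.075,-.17)),((30,318),(-.075,.15))]
W2=[on(S,*cp(p,4.6,(195,145)),.012) for p,_ in ps]
a2,t2,r2=fitpose([f for _,f in ps],W2);print("scene",np.degrees(a2),t2,r2)
R=np.array([[np.cos(a),-np.sin(a)],[np.sin(a),np.cos(a)]])
fx=lambda p:R.T@(p[:2]-t)*1000
g=lambda p,z:fx(on(T,*cp(p,5,(188,165)),z)); s=lambda p,z:fx(on(S,*cp(p,4.6,(195,145)),z))
print("handle top",g((603,237),.0745),s((532,370),.0745))
print("tab",s((405,245),.076))
print("block L/R",g((270,270),.037),g((125,308),.037)," bar nose",g((340,253),.03),g((348,280),.03))
E
```

```text
top 11.54861087169997 [0.56419813 0.11477482] [0.00384518 0.0039091  0.00280243 0.00335868 0.00109214 0.00064943]
scene 11.193913725671619 [0.56186305 0.10918818] [0.00072885 0.00294826 0.00124954 0.00285814]
handle top [ -56.25529071 -150.0463207 ] [ -48.62121912 -153.2164447 ]
tab [ 11.29444456 -48.30315179]
block L/R [-19.33888721  27.72594352] [-19.7140513  110.06796542]  bar nose [-18.26020396 -12.20509178] [-34.33019544 -12.70612709]
```

>>> {"op": "arm_command", "data": {"targets": [[[0,0,0.2,1.5,-3.7,0.5,1],[0,0,0.3,3,-7.4,1,1],[0,0,0.4,4.5,-11.1,1.5,1],[0,0,0.5,6,-14.8,2,1],[0,0,0.61,7.5,-18.5,2.5,1],[0,0,0.61,9,-22.2,3,1],[0,0,0.61,10.5,-25.9,3,1],[0,0,0.61,12,-29.6,3,1]]]}}

```text
clock: 0.77
tool_pos: [0.3904, 0.3207, 0.2568]
orientation: [-180.0, -0.0, 11.4]
force: [0.7, -0.1, 0.1]
opening: 0.0878
```

>>> {"op": "arm_command", "data": {"targets": [[[0,0,0,1.5,-3.7,0,1],[0,0,0,3,-7.4,0,1],[0,0,0,4.5,-11.1,0,1],[0,0,0,6,-14.8,0,1],[0,0,0,7.5,-18.5,0,1],[0,0,0,9,-22.2,0,1],[0,0,0,10.5,-25.9,0,1],[0,0,0,12,-29.6,0,1]]]}}

```text
clock: 1.43
tool_pos: [0.5103, 0.0245, 0.2566]
orientation: [-180.0, -0.0, 11.4]
force: [1.4, 0.5, 0.8]
opening: 0.0876
```

Run:
```python
from h import *
o=ctrl.get_obs();print(o["clock"],o["joint_pos"],o["tool_pos"],o["orientation"])
print(ctrl.camera_model("wrist"))
```

```text
1.4333 [ 2.47986326e+01  3.81115008e+00 -1.69603799e+01 -1.07723597e-02
 -6.92200785e+01  7.65708343e+01] [0.51025327 0.02454561 0.25658267] [-1.79988254e+02 -5.82261169e-03  1.13656452e+01]
{'K': array([[326.87523346,   0.        , 282.51305143],
       [  0.        , 326.87523346, 209.07218935],
       [  0.        ,   0.        ,   1.        ]]), 'xyz': array([0.59036272, 0.04059364, 0.41364561]), 'rotation': array([-1.74371098e+01,  7.68205962e-03, -7.86490309e+01])}
```

The wrist camera sits on the guard side; a half turn brings it to the front, clear of the roof and with a view under it.

>>> {"op": "arm_command", "data": {"targets": [[[0,0,-0.12,0.5,-1,0,1],[0,0,-0.24,1,-2,0,1],[0,0,-0.36,1.5,-3,0,1],[0,0,-0.48,2,-4,0,1],[0,0,-0.6,2.5,-5,0,1],[0,0,-0.72,3,-6,0,1],[0,0,-0.84,3,-7,0,1],[0,0,-0.96,3,-7,0,1]]]}}

```text
clock: 2.1
tool_pos: [0.54, -0.0448, 0.256]
orientation: [179.9, 0.0, -44.1]
force: [-0.4, 0.0, 0.1]
opening: 0.0873
```

>>> {"op": "arm_command", "data": {"targets": [[[0,0,-0.12,0,0,0,1],[0,0,-0.24,0,0,0,1],[0,0,-0.36,0,0,0,1],[0,0,-0.48,0,0,0,1],[0,0,-0.6,0,0,0,1],[0,0,-0.72,0,0,0,1],[0,0,-0.84,0,0,0,1],[0,0,-0.96,0,0,0,1]]]}}

```text
clock: 2.77
tool_pos: [0.5399, -0.0435, 0.2562]
orientation: [180.0, -0.0, -99.0]
force: [-0.5, 0.3, -0.7]
opening: 0.0876
```

>>> {"op": "arm_command", "data": {"targets": [[[0,0,-0.12,0,0,0,1],[0,0,-0.24,0,0,-1,1],[0,0,-0.36,0,0,-2,1],[0,0,-0.48,0,0,-3,1],[0,0,-0.6,0,0,-4,1],[0,0,-0.72,0,0,-5,1],[0,0,-0.84,0,0,-5.5,1],[0,0,-0.96,0,0,-6,1]]]}}

```text
clock: 3.43
tool_pos: [0.5397, -0.0435, 0.1956]
orientation: [180.0, -0.1, -154.0]
force: [-0.5, 0.5, 0.0]
opening: 0.0876
```

>>> {"op": "arm_command", "data": {"targets": [[[0,0,-0.12,0,0,0,1],[0,0,-0.24,0,0,0,1],[0,0,-0.26,0,0,0,1]]]}}

```text
clock: 3.68
tool_pos: [0.5399, -0.0435, 0.1961]
orientation: [180.0, -0.1, -168.9]
force: [0.3, 0.4, 0.1]
opening: 0.0879
```

Run:
```python
from h import *
cm=ctrl.camera_model("wrist");im=ctrl.snapshot("wrist");cv2.imwrite("pics/w1.png",im)
o=ctrl.get_obs();print(o["clock"],o["joint_pos"],o["tool_pos"],o["orientation"],cm["xyz"],cm["rotation"])
```

```text
3.7333 [ 1.61262157e+01  9.35322050e+00 -1.87069986e+01 -8.02737626e-03
 -6.19760661e+01 -9.47405372e+01] [ 0.53995141 -0.04349072  0.19626009] [ 1.79995939e+02 -3.67467118e-02 -1.68618094e+02] [ 0.46056758 -0.05911575  0.35323626] [-1.73249044e+01 -1.74830458e-03  1.01103920e+02]
```

View pics/w1.png

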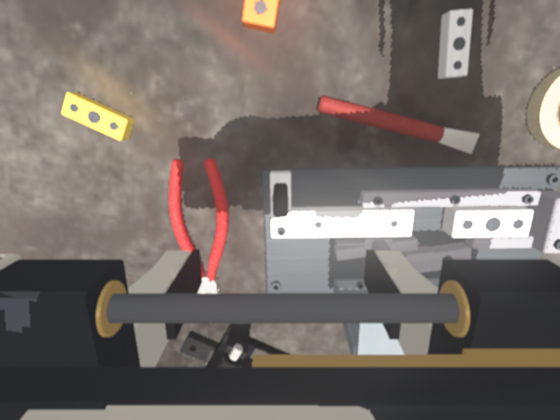

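The wrist view shows the handle at about (280,198), plate corners (265,172) and (267,293), with the block and the bar to its right. I check these against the pose estimate.

```bash
cat >> h.py <<'E'
def cam(n):
    c=ctrl.camera_model(n);c["rotation"]=Ro.from_euler('xyz',c["rotation"],degrees=True).as_matrix();return c
E
python3 - <<'E'
from h import *
C=cam("wrist")
for p,f in [((265,171),(-75,-170)),((267,293),(75,-170))]: print(f,on(C,*p,.012))
a=np.radians(11.4);R=np.array([[np.cos(a),-np.sin(a)],[np.sin(a),np.cos(a)]])
for t in((.5642,.1148),(.5619,.1092)):
  for f,z in [((-75,-170),.012),((75,-170),.012),((-54,-150),.0745),((-54,-150),.0265),((-43,-150),.0745),((-65,-150),.0745),((-52,-65),.026),((-52,120),.026),((0,-90),.141)]:
    print(t,f,proj(C,[*(R@(np.array(f)/1000)+t),z]).round(1))
im=cv2.imread("pics/w1.png")[160:300,250:430];
g=im.max(2); m=(g[10:70,12:60]<45); ys,xs=np.nonzero(m);print(xs.min()+262,xs.max()+262,ys.min()+170,ys.max()+170)
cv2.imwrite("pics/c3.png",cv2.resize(cv2.imread("pics/w1.png")[155:275,255:415],None,fx=5,fy=5,interpolation=cv2.INTER_CUBIC))
E
```

```text
(-75, -170) [ 0.52756168 -0.0648875   0.012     ]
(75, -170) [ 0.67135946 -0.03593689  0.012     ]
(0.5642, 0.1148) (-75, -170) [263.9 167.6]
(0.5642, 0.1148) (75, -170) [266.1 292.8]
(0.5642, 0.1148) (-54, -150) [283.  203.5]
(0.5642, 0.1148) (-54, -150) [282.9 190.4]
(0.5642, 0.1148) (-43, -150) [283.  215.3]
(0.5642, 0.1148) (-65, -150) [283.  191.5]
(0.5642, 0.1148) (-52, -65) [365.3 192.1]
(0.5642, 0.1148) (-52, 120) [544.5 192. ]
(0.5642, 0.1148) (0, -90) [363.8 298.3]
(0.5619, 0.1092) (-75, -170) [259.  164.5]
(0.5619, 0.1092) (75, -170) [261.8 290.3]
(0.5619, 0.1092) (-54, -150) [277.3 199.9]
(0.5619, 0.1092) (-54, -150) [278.  187.2]
(0.5619, 0.1092) (-43, -150) [277.4 211.7]
(0.5619, 0.1092) (-65, -150) [277.2 187.8]
(0.5619, 0.1092) (-52, -65) [360.6 188.9]
(0.5619, 0.1092) (-52, 120) [540.3 188.8]
(0.5619, 0.1092) (0, -90) [357.3 294.4]Traceback (most recent call last):
  File "<stdin>", line 9, in <module>
    return umr_minimum(a, axis, None, out, keepdims, initial, where)
ValueError: zero-size array to reduction operation minimum which has no identity
```

The top-camera pose holds within about 3 mm (origin 0.565, 0.115, yaw 11.4°). I descend on the handle and pinch.

>>> {"op": "arm_command", "data": {"targets": [[[0,0,0,0.2,0,-3,1],[0,0,0,0.2,0,-6,1],[0,0,0,0.2,0,-9,1],[0,0,0,0.2,0,-12,1],[0,0,0,0.2,0,-14,1],[0,0,0,0.2,0,-14.8,1],[0,0,0,0.2,0,-14.8,0.5],[0,0,0,0.2,0,-14.8,0]]]}}

```text
clock: 4.4
tool_pos: [0.5426, -0.0434, 0.0491]
orientation: [-180.0, 0.0, -168.4]
force: [0.8, 1.4, -0.3]
opening: 0.0795
```

>>> {"op": "arm_command", "data": {"targets": [[[0,0,0,0,0,0,0],[0,0,0,0,0,0,0],[0,0,0,0,0,0,0],[0,0,0,0,0,0,0],[0,0,0,0,0,0,0],[0,0,0,0,0,0,0]]]}}

```text
clock: 4.9
tool_pos: [0.5424, -0.0434, 0.049]
orientation: [180.0, 0.0, -168.5]
force: [0.6, 0.0, -0.8]
opening: 0.0399
```

>>> {"op": "arm_command", "data": {"targets": [[[0,0,0,0,0,0,0],[0,0,0,0,0,0,0],[0,0,0,0,0,0,0],[0,0,0,0,0,0,0],[0,0,0,0,0,0,0],[0,0,0,0,0,0,0]]]}}

```text
clock: 5.4
tool_pos: [0.5421, -0.0436, 0.0485]
orientation: [-180.0, -0.0, -168.5]
force: [0.7, -2.0, -0.4]
opening: 0.0141
```

>>> {"op": "arm_command", "data": {"targets": [[[0,0,0,-0.1,0.5,0,0],[0,0,0,-0.24,1.2,0,0],[0,0,0,-0.38,1.9,0,0],[0,0,0,-0.52,2.6,0,0],[0,0,0,-0.66,3.3,0,0],[0,0,0,-0.8,3.95,0,0],[0,0,0,-0.9,4.4,0,0],[0,0,0,-0.92,4.6,0,0]]]}}

```text
clock: 6.07
tool_pos: [0.5323, 0.0032, 0.0485]
orientation: [-180.0, -0.1, -168.5]
force: [-2.1, -3.9, 2.5]
opening: 0.0136
```

>>> {"op": "arm_command", "data": {"targets": [[[0,0,0,-0.02,0.1,0,0],[0,0,0,-0.04,0.2,0,0],[0,0,0,-0.06,0.3,0,0],[0,0,0,-0.08,0.4,0,0],[0,0,0,-0.08,0.4,0,0],[0,0,0,-0.08,0.4,0,0]]]}}

```text
clock: 6.57
tool_pos: [0.5319, 0.0052, 0.0485]
orientation: [-179.9, -0.1, -168.6]
force: [-1.1, -10.3, 2.1]
opening: 0.0139
```

>>> {"op": "arm_command", "data": {"targets": [[[0,0,0,-0.04,0.2,0,0],[0,0,0,-0.06,0.3,0,0],[0,0,0,-0.06,0.3,0,0],[0,0,0,-0.06,0.3,0,0],[0,0,0,-0.06,0.3,0,0]]]}}

```text
clock: 6.98
tool_pos: [0.5318, 0.0054, 0.0485]
orientation: [-179.7, -0.1, -168.6]
force: [7.0, -29.4, -3.1]
opening: 0.0141
```

The bar is against a hard stop (29 N, no motion), so the block is nipped. I ease off, let go, and back out.

>>> {"op": "arm_command", "data": {"targets": [[[0,0,0,0.06,-0.3,0,0],[0,0,0,0.06,-0.3,0,0.3],[0,0,0,0.06,-0.3,0,0.5],[0,0,0,0.06,-0.3,0,0.5],[0,0,0,0.06,-0.3,0,0.5],[0,0,0,0.06,-0.3,2,0.5],[0,0,0,0.06,-0.3,5,0.5],[0,0,0,0.06,-0.3,9,0.5]]]}}

```text
clock: 7.65
tool_pos: [0.5306, 0.0067, 0.1373]
orientation: [-180.0, -0.3, -168.5]
force: [0.9, 0.5, 0.1]
opening: 0.0435
```

Run:
```python
from h import *
o=ctrl.get_obs();print(o["clock"],o["tool_pos"],o["opening"])
a=np.radians(11.4);R=np.array([[np.cos(a),-np.sin(a)],[np.sin(a),np.cos(a)]]);t=np.array([.565,.115])
for f in[(8,-45),(-80,-20)]: print(f,R@(np.array(f)/1000)+t)
S=ctrl.snapshot("scene");cv2.imwrite("pics/s2.png",S);cv2.imwrite("pics/s2c.png",cv2.resize(S[145:275,195:345],None,fx=4.6,fy=4.6,interpolation=cv2.INTER_CUBIC))
```

```text
7.65 [0.53057294 0.00670788 0.13732347] 0.04349917091876478
(8, -45) [0.58173675 0.07246906]
(-80, -20) [0.49053145 0.07958199]
```

>>> {"op": "arm_command", "data": {"targets": [[[0.023,-0.112,0,0.1,1,0,0.5],[0.046,-0.224,0,0.2,2.2,0,0.5],[0.068,-0.336,0,0.3,3.4,0,0.5],[0.091,-0.448,0,0.4,4.6,-1,0.5],[0.114,-0.565,0,0.4,5.6,-2,0.5],[0.114,-0.565,0,0.4,5.6,-2,0.5],[0.114,-0.565,0,0.4,5.6,-2,0.5]]]}}

```text
clock: 8.28
tool_pos: [0.5527, 0.0518, 0.1578]
orientation: [177.1, 30.4, -168.4]
force: [0.7, -0.1, 1.8]
opening: 0.0436
```

Run:
```python
from h import *
C=cam("wrist");im=ctrl.snapshot("wrist");cv2.imwrite("pics/w2.png",im)
np.savez("w2.npz",**C)
o=ctrl.get_obs();print(o["clock"],o["joint_pos"],o["tool_pos"],o["orientation"])
a=np.radians(11.4);R=np.array([[np.cos(a),-np.sin(a)],[np.sin(a),np.cos(a)]]);t=np.array([.565,.115])
for f,z in[((8,-45),.076),((8,-45),.03),((0,-90),.136),((-20,-12+51),.03),((-20,120),.046)]: print(f,z,proj(C,[*(R@(np.array(f)/1000)+t),z]).round())
```

```text
8.3333 [  23.00387787   -1.97426041  -58.14977077   38.85920144   -5.01486423
 -138.69293202] [0.55023641 0.04882523 0.15471622] [ 177.40175657   29.96305617 -168.47270371]
(8, -45) 0.076 [296. 199.]
(8, -45) 0.03 [292. 161.]
(0, -90) 0.136 [232. 259.]
(-20, 39) 0.03 [396. 134.]
(-20, 120) 0.046 [501. 145.]
```

View pics/w2.png

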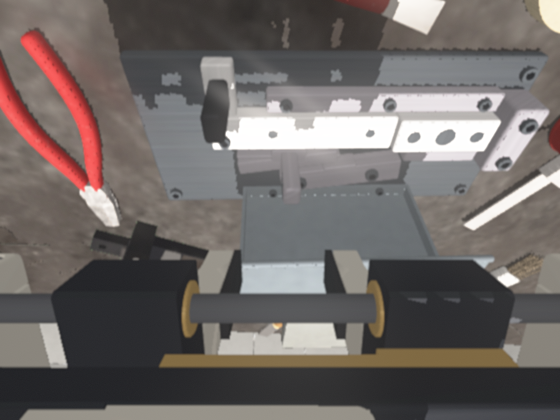

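The picture shows the bar's nose against the block and the block at the stop. The wedge tab is about (291,155–200), the roof edge about y=260. The arm is near its J3/J5 limits here, so I move down and forward.

Run:
```python
from h import *
C=dict(np.load("w2.npz"))
a=np.radians(11.4);R=np.array([[np.cos(a),-np.sin(a)],[np.sin(a),np.cos(a)]]);t=np.array([.565,.115])
for p,z in[((291,196),.076),((289,158),.03),((283,152),.03),((205,103),.0745),((208,139),.0745),((396,148),.03)]: print(p,R.T@(on(C,*p,z)[:2]-t)*1000)
o=ctrl.get_obs();print(o["tool_pos"],o["clock"],R.T@(o["tool_pos"][:2]-t)*1000)
for f in[(-15,-48),(14,-48)]: print(f,R@(np.array(f)/1000)+t)
im=cv2.imread("pics/w2.png")[125:215,255:345];cv2.imwrite("pics/c4.png",cv2.resize(im,None,fx=6,fy=6,interpolation=cv2.INTER_CUBIC))
```

```text
(291, 196) [  4.78911516 -48.76042214]
(289, 158) [  4.83422979 -47.69861624]
(283, 152) [ -1.66127733 -53.08068248]
(205, 103) [ -72.55664097 -103.12722894]
(208, 139) [ -47.04710468 -104.91828113]
(396, 148) [-5.44742793 43.47831704]
[0.55023641 0.04882523 0.15471622] 8.3333 [-27.55225509 -61.95108702]
(-15, -48) [0.55978348 0.06498212]
(14, -48) [0.58821135 0.07071419]
```

>>> {"op": "arm_command", "data": {"targets": [[[0,0,0,0.5,0.2,-1,0.35],[0,0,0,1,0.5,-2,0.35],[0,0,0,1,0.5,-3,0.35]]]}}

```text
clock: 8.58
tool_pos: [0.5611, 0.0488, 0.1308]
orientation: [176.8, 28.6, -168.4]
force: [-0.7, -0.4, -0.0]
opening: 0.0322
```

View pics/c4.png

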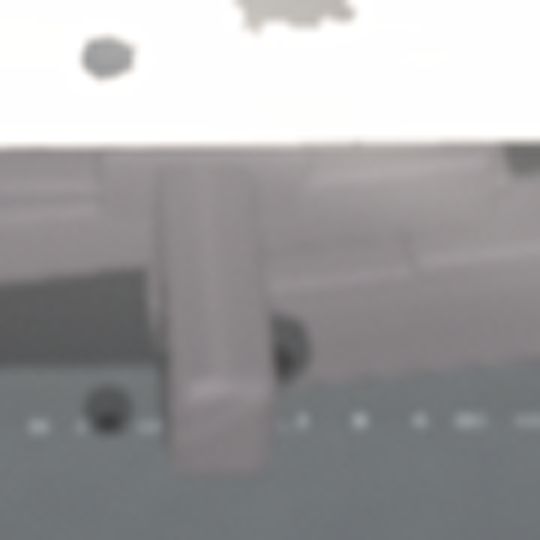

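```bash
cat > rel.py <<'E'
from h import *
import sys
a=np.radians(11.4);R=np.array([[np.cos(a),-np.sin(a)],[np.sin(a),np.cos(a)]]);t=np.array([.565,.115])
def state(tilt,f=None,z=None):
    o=ctrl.get_obs();D=Ro.from_rotvec(-np.radians(tilt)*np.array([-np.sin(a),np.cos(a),0]))*Ro.from_euler('xyz',[180,0,-168.6],degrees=True)
    M=Ro.from_euler('xyz',o["orientation"],degrees=True)
    print("t",round(o["clock"],2),"fix",(R.T@(o["tool_pos"][:2]-t)*1000).round(1),"z",(o["tool_pos"][2]*1000).round(1),"J",o["joint_pos"].round(1),"open",round(o["opening"],4))
    F=o["force"];print("F fix",(R.T@F[:2]).round(1),F[2].round(1),"axis",M.apply([0,0,1]).round(3))
    print("turn",(D*M.inv()).as_rotvec().round(3))
    if f is not None: print("shift cm",((np.array([*(R@(np.array(f)/1000)+t),z])-o["tool_pos"])*100).round(2))
state(float(sys.argv[1]),[float(sys.argv[2]),float(sys.argv[3])],float(sys.argv[4]))
E
python3 rel.py 35 -15 -48 .1
```

```text
t 8.58 fix [-16.9 -64.1] z 130.8 J [  20.5    1.8  -58.2   41.5   -1.6 -139.2] open 0.0322
F fix [-0.8 -0.2] -0.0 axis [ 0.457  0.151 -0.876]
turn [-0.024 -0.118 -0.034]
shift cm [-0.13  1.62 -3.08]
```

The arm sits near its J3/J5 limits. I'll fit a small kinematic model to the logged joint/TCP pairs and check which approach poses are reachable.

```bash
cat > kin.py <<'E'
from h import *
from scipy.optimize import least_squares
a=np.radians(11.4);R2=np.array([[np.cos(a),-np.sin(a)],[np.sin(a),np.cos(a)]]);t0=np.array([.565,.115])
E=lambda s,v:Ro.from_euler(s,v,degrees=True)
# heading x, elbow chain, forearm along +x pitched by J2-J3 about y
def fk(q,p):
    r0,h0,L1,ez,L2,L3,d,s4,s6,o6=p
    B=E('z',q[0]);U=B*E('y',q[1]);Fo=B*E('y',q[1]-q[2]);W=Fo*E('x',s4*q[3])*E('y',-q[4])
    T=W*E('x',s6*q[5]+o6)
    P=B.apply([r0,-d,h0])+U.apply([0,0,L1])+Fo.apply([L2,0,ez])+W.apply([L3,0,0])
    return P,T
D=[([82.911,20.587,.638,-.015,-70.135,-16.509],[.27005,.61815,.22572],[179.9,0,-23.60]),
([24.7986,3.8112,-16.9604,-.0108,-69.22,76.571],[.51025,.02455,.25658],[-179.99,0,11.366]),
([16.1262,9.3532,-18.707,-.008,-61.976,-94.7405],[.53995,-.04349,.19626],[180,-.04,-168.618]),
([23.0039,-1.9743,-58.1498,38.8592,-5.0149,-138.693],[.55024,.04883,.15472],[177.40,29.963,-168.473])]
def tip(T): # tool z = T x-axis ; tool x,y from T
    return T.apply([1,0,0])
def res(x,s4,s6):
    p=[*x[:7],s4,s6,x[7]*100];o=[]
    for q,P,e in D:
        f,T=fk(q,p);M=E('xyz',e).as_matrix();o+=list(np.subtract(f,P)*10)+list(T.apply([1,0,0])-M[:,2])+list(T.apply([0,1,0])-M[:,1])
    return o
best=min((least_squares(res,[0,.3,.4,0,.4,.3,.19,z],args=(s,u)) for s in(1,-1) for u in(1,-1) for z in(0,.9,-.9,1.8)),key=lambda r:r.cost) if 0 else None
def fit():
    c=[]
    for s in(1,-1):
        for u in(1,-1):
            for z in(0,.9,-.9,1.8):
                r=least_squares(res,[0,.3,.4,0,.4,.3,.19,z],args=(s,u));c.append((r.cost,[*r.x[:7],s,u,r.x[7]*100]))
    return min(c,key=lambda k:k[0])
lo=np.array([-176.03,-82.01,-58.28,-173.87,-174.79,-173.66]);hi=np.array([176.03,121.73,71.71,95.51,-.11,173.66])
def goal(tilt,f,z,yaw=-168.6):
    G=Ro.from_rotvec(-np.radians(tilt)*np.array([-np.sin(a),np.cos(a),0]))*E('xyz',[180,0,yaw]);return np.array([*(R2@(np.array(f)/1000)+t0),z]),G
def ik(P,G,p,q0):
    M=G.as_matrix()
    def f(q):
        x,T=fk(q*50,p);return np.r_[(x-P)*10,T.apply([1,0,0])-M[:,2],T.apply([0,1,0])-M[:,1]]
    r=least_squares(f,np.clip(q0,lo+.2,hi-.2)/50,bounds=(lo/50,hi/50));return r.cost,r.x*50
E
python3 - <<'E'
from kin import *
c,p=fit();print(c,np.round(p,4));np.save("p.npy",p)
q=np.array(D[3][0])
for yaw in(-168.6,11.4):
 for tilt in(26,30,33,35):
  for f,z in[((-15,-48),.1),((14,-48),.04),((14,0),.04)]:
   P,G=goal(tilt,f,z,yaw)
   s=[ik(P,G,p,np.array([20,20,-40,j4,-20,j6])) for j4 in(40,-40,-90,-150) for j6 in(-140,-50,50,140)]
   s=[x for x in s if x[0]<1e-6]; u=[]
   for x in s:
     if not any(abs(x[1]-y).max()<1 for y in u):u.append(x[1])
   print(yaw,tilt,f,[v.round(0).tolist() for v in u] or "none")
E
```

```text
0.09260183665532007 [ 1.435000e-01  1.285000e-01  5.951000e-01  4.190000e-02  2.923000e-01
  4.058000e-01  1.808000e-01 -1.000000e+00 -1.000000e+00  2.699992e+02]
-168.6 26 (-15, -48) none
-168.6 26 (14, -48) none
-168.6 26 (14, 0) none
-168.6 30 (-15, -48) none
-168.6 30 (14, -48) none
-168.6 30 (14, 0) none
-168.6 33 (-15, -48) none
-168.6 33 (14, -48) none
-168.6 33 (14, 0) none
-168.6 35 (-15, -48) none
-168.6 35 (14, -48) none
-168.6 35 (14, 0) none
11.4 26 (-15, -48) none
11.4 26 (14, -48) none
11.4 26 (14, 0) none
11.4 30 (-15, -48) none
11.4 30 (14, -48) none
11.4 30 (14, 0) none
11.4 33 (-15, -48) none
11.4 33 (14, -48) none
11.4 33 (14, 0) none
11.4 35 (-15, -48) none
11.4 35 (14, -48) none
11.4 35 (14, 0) none
```

Run:
```python
from kin import *
p=np.load("p.npy")
for q,P,e in D:
    f,T=fk(q,p);M=E('xyz',e).as_matrix();print((f-P).round(4),T.apply([1,0,0]).round(3),M[:,2].round(3),T.apply([0,1,0]).round(3),M[:,1].round(3))
```

```text
[-0.0116 -0.0042 -0.0063] [-0.    -0.001 -1.   ] [-0.001 -0.002 -1.   ] [-0.4   -0.916  0.001] [-0.4   -0.916  0.002]
[-0.0067  0.009  -0.0046] [ 0.  0. -1.] [-0.  0. -1.] [ 0.197 -0.98  -0.   ] [ 0.197 -0.98  -0.   ]
[0.0074 0.0136 0.0131] [-0.001 -0.    -1.   ] [-0.001 -0.    -1.   ] [-0.197  0.98   0.   ] [-0.197  0.98   0.   ]
[ 0.0101 -0.0315 -0.0022] [ 0.48   0.144 -0.865] [ 0.48   0.144 -0.865] [-0.222  0.974  0.039] [-0.222  0.974  0.039]
```

```bash
python3 - <<'E'
s=open("kin.py").read()
s=s.replace("r0,h0,L1,ez,L2,L3,d,s4,s6,o6=p","r0,h0,L1,ez,L2,L3,d,dw,w5,s4,s6,o6=p")
s=s.replace("W.apply([L3,0,0])","(Fo*E('x',s4*q[3])).apply([0,-dw,0])+W.apply([L3,0,w5])")
s=s.replace("[*x[:7],s4,s6,x[7]*100]","[*x[:9],s4,s6,x[9]*100]").replace("[*r.x[:7],s,u,r.x[7]*100]","[*r.x[:9],s,u,r.x[9]*100]")
s=s.replace(".3,.19,z]",".3,.1,.1,0,z]").replace("-168.473])]","-168.473]),\n([20.5,1.8,-58.2,41.5,-1.6,-139.2],[.5611,.0488,.1308],[176.8,28.6,-168.4])]")
open("kin.py","w").write("\n".join(l for l in s.split("\n") if not l.startswith("best=")))
E
cat > try.py <<'E'
from kin import *
c,p=fit();print(c,np.round(p,4));np.save("p.npy",p)
for q,P,e in D: print((fk(q,p)[0]-P).round(4))
for yaw in(-168.6,11.4):
 for tilt in(26,30,33,35):
  for f,z in[((-15,-48),.1),((14,-48),.04),((14,0),.04)]:
   P,G=goal(tilt,f,z,yaw)
   s=[ik(P,G,p,np.array([20,20,-40,j4,-20,j6])) for j4 in(40,-40,-90,-150) for j6 in(-140,-50,50,140)]
   s=[x for x in s if x[0]<1e-6]; u=[]
   for x in s:
     if not any(abs(x[1]-y).max()<1 for y in u):u.append(x[1])
   print(yaw,tilt,f,[v.round(0).tolist() for v in u] or "none")
E
python3 try.py
```

```text
3.5173074141409126e-06 [-5.00000e-04  2.00700e-01  6.01500e-01 -0.00000e+00  4.63600e-01
  3.79900e-01  1.50000e-03  1.90300e-01  5.00000e-04 -1.00000e+00
 -1.00000e+00 -8.99814e+01]
[ 0. -0.  0.]
[0. 0. 0.]
[-0.  0.  0.]
[-0.     -0.0001 -0.0001]
[0.     0.0001 0.0001]
-168.6 26 (-15, -48) none
-168.6 26 (14, -48) none
-168.6 26 (14, 0) none
-168.6 30 (-15, -48) none
-168.6 30 (14, -48) none
-168.6 30 (14, 0) none
-168.6 33 (-15, -48) none
-168.6 33 (14, -48) none
-168.6 33 (14, 0) none
-168.6 35 (-15, -48) none
-168.6 35 (14, -48) none
-168.6 35 (14, 0) none
11.4 26 (-15, -48) none
11.4 26 (14, -48) none
11.4 26 (14, 0) none
11.4 30 (-15, -48) none
11.4 30 (14, -48) none
11.4 30 (14, 0) none
11.4 33 (-15, -48) none
11.4 33 (14, -48) none
11.4 33 (14, 0) none
11.4 35 (-15, -48) none
11.4 35 (14, -48) none
11.4 35 (14, 0) none
```

```bash
cat > try2.py <<'E'
from kin import *
p=np.load("p.npy");rng=np.random.default_rng(0)
print(ik(np.array(D[3][1]),E('xyz',D[3][2]),p,np.array(D[3][0])+5))
for yaw in(-168.6,11.4):
 for tilt in(20,30,35):
  for f,z in[((-15,-48),.1),((14,-48),.04),((14,0),.04)]:
   P,G=goal(tilt,f,z,yaw);u=[];b=9
   for k in range(50):
     q0=np.array([rng.uniform(-60,100),rng.uniform(-20,70),rng.uniform(-58,60),rng.uniform(-173,95),rng.uniform(-120,-5),rng.uniform(-170,170)])
     c,v=ik(P,G,p,q0);b=min(b,c)
     if c<1e-6 and not any(abs(v-y).max()<2 for y in u):u.append(v)
   print(yaw,tilt,f,"%.1e"%b,[v.round(0).tolist() for v in u])
E
time python3 try2.py
```

```text
(np.float64(7.546905798300531e-21), array([  23.03831745,   -1.98136899,  -58.13095059,   38.80311679,
         -5.04590861, -138.64713678]))
-168.6 20 (-15, -48) 7.4e-31 [[29.0, 7.0, -48.0, 21.0, -17.0, -128.0]]
-168.6 20 (14, -48) 2.9e-04 []
-168.6 20 (14, 0) 6.0e-04 []
-168.6 30 (-15, -48) 5.9e-03 []
-168.6 30 (14, -48) 1.4e-02 []
-168.6 30 (14, 0) 2.0e-02 []
-168.6 35 (-15, -48) 1.8e-02 []
-168.6 35 (14, -48) 8.6e-03 []
-168.6 35 (14, 0) 1.1e-02 []
11.4 20 (-15, -48) 7.1e-31 [[29.0, 7.0, -48.0, 21.0, -17.0, 52.0]]
11.4 20 (14, -48) 2.9e-04 []
11.4 20 (14, 0) 5.9e-04 []
11.4 30 (-15, -48) 5.9e-03 []
11.4 30 (14, -48) 1.4e-02 []
11.4 30 (14, 0) 2.0e-02 []
11.4 35 (-15, -48) 1.8e-02 []
11.4 35 (14, -48) 8.6e-03 []
11.4 35 (14, 0) 1.1e-02 []
real	2m1.853s
user	1m50.858s
sys	0m0.299s
```

```bash
cat > try3.py <<'E'
from kin import *
p=np.load("p.npy");rng=np.random.default_rng(0)
def ikm(P,G,n=60):
    M=G.as_matrix();u=[]
    def f(q):
        x,T=fk(q*50,p);return np.r_[(x-P)*10,T.apply([1,0,0])-M[:,2],T.apply([0,1,0])-M[:,1]]
    for k in range(n):
        q0=np.array([rng.uniform(-90,100),rng.uniform(-20,70),rng.uniform(-58,60),rng.uniform(-173,95),rng.uniform(-120,-5),rng.uniform(-170,170)])
        r=least_squares(f,q0/50,method='lm',max_nfev=300)
        if r.cost>1e-8: continue
        v=(r.x*50+180)%360-180
        if not any(abs(v-y).max()<2 for y in u):u.append(v)
    return u
if __name__=="__main__":
 for tilt in(24,30,34):
  for f,z in[((14,-48),.04),((14,0),.04)]:
   P,G=goal(tilt,f,z);print(tilt,f)
   for v in ikm(P,G): 
       ok=((v>=lo)&(v<=hi)).all()
       if v[4]<0: print("   ",v.round(1),"OK" if ok else [int(i+1) for i in np.nonzero((v<lo)|(v>hi))[0]])
E
time python3 try3.py
```

```text
24 (14, -48)
    [-151.6 -115.9  -33.5 -155.8 -163.1  -82.3] [2]
    [ -10.9  118.6 -121.4 -130.3 -168.3  159.6] [3]
    [ 168.5 -118.5  -58.7   49.2 -168.   159.7] [2, 3]
24 (14, 0)
    [  -6.2  118.  -121.9 -134.6 -170.1  151.1] [3]
    [-146.1 -116.3  -31.9 -151.3 -161.1  -83.3] [2]
    [  34.2  116.3 -148.1   29.  -161.   -83.3] [3]
30 (14, -48)
    [-150.6 -116.8  -37.6 -153.1 -160.   -80.2] [2]
    [ 170.7 -120.7  -65.1   59.8 -168.2  167.4] [2, 3]
30 (14, 0)
    [  35.5  117.3 -144.3   32.2 -157.5  -81. ] [3]
    [ 175.3 -120.1  -64.7   54.7 -170.2  158.3] [2, 3]
    [-144.9 -117.3  -35.8 -148.1 -157.6  -80.9] [2]
34 (14, -48)
    [-149.8 -117.5  -40.4 -151.6 -157.8  -79.1] [2]
    [  -5.2  122.8 -111.  -109.7 -170.2  173.9] [2, 3, 6]
    [  30.6  117.5 -139.8   28.8 -157.6  -79.1] [3]
    [ 173.9 -122.6  -69.1   69.4 -169.6  173.7] [2, 3, 6]
34 (14, 0)
    [-143.9 -118.1  -38.5 -146.3 -155.1  -79.7] [2]
    [ 178.3 -122.   -68.9   63.6 -171.9  164.3] [1, 2, 3]
real	0m45.431s
user	0m44.946s
sys	0m0.247s
```

```bash
cat > try4.py <<'E'
from kin import *
p=np.load("p.npy")
def sol(P,ax):
    u=[]
    f=lambda q:np.r_[(fk([*(q*50),0],p)[0]-P)*10,fk([*(q*50),0],p)[1].apply([1,0,0])-ax]
    for j1 in(-60,-30,0,30,60):
      for j4 in(-170,-130,-90,-50,-10,30,70):
        r=least_squares(f,np.array([j1,15,-45,j4,-15])/50,method='lm',max_nfev=200)
        if r.cost>1e-8: continue
        v=(r.x*50+180)%360-180
        if abs(v[1])<90 and not any(abs(v-y).max()<2 for y in u):u.append(v)
    return u
if __name__=="__main__":
  for tilt in(20,30,34):
   for dh in(-40,-20,0,20,40):
    P,G=goal(tilt,(14,-48),.04);h=a+np.radians(dh);s=np.radians(tilt)
    print(tilt,dh,[(v.round(0).astype(int).tolist(),"OK" if ((v>=lo[:5])&(v<=hi[:5])).all() else "") for v in sol(P,np.array([np.sin(s)*np.cos(h),np.sin(s)*np.sin(h),-np.cos(s)]))])
E
time python3 try4.py
```

```text
20 -40 [([24, 16, -55, 68, -17], 'OK'), ([-6, 18, -29, -162, 26], '')]
20 -20 [([2, 15, -57, 112, -4], ''), ([-13, 16, -42, 174, 12], '')]
20 0 []
20 20 [([0, 15, -57, 92, 10], ''), ([24, 17, -35, -8, -19], 'OK')]
20 40 [([-15, 18, -51, 124, 22], ''), ([17, 19, -25, -22, -31], 'OK')]
30 -40 [([9, 16, -60, 119, -21], ''), ([2, 17, -27, -142, 24], '')]
30 -20 []
30 0 []
30 20 [([20, 15, -34, -28, -12], 'OK'), ([19, 16, -56, 28, 13], '')]
30 40 [([9, 19, -23, -40, -32], 'OK'), ([-6, 18, -59, 83, 25], '')]
34 -40 [([8, 17, -61, 128, -25], ''), ([6, 17, -26, -132, 26], '')]
34 -20 []
34 0 []
34 20 [([15, 15, -31, -42, -14], 'OK'), ([20, 16, -57, 21, 18], '')]
34 40 [([-5, 18, -60, 74, 29], ''), ([4, 19, -23, -48, -33], 'OK'), ([-176, -19, -157, 132, -34], '')]
real	0m36.927s
user	0m36.850s
sys	0m0.189s
```

```bash
cat > try5.py <<'E'
from kin import *
p=np.load("p.npy")
def s5(P,ax,q0):
    f=lambda q:np.r_[(fk([*(q*50),0],p)[0]-P)*10,fk([*(q*50),0],p)[1].apply([1,0,0])-ax]
    r=least_squares(f,np.array(q0)/50,method='lm',max_nfev=200)
    v=r.x*50;return v if r.cost<1e-9 and ((v>=lo[:5])&(v<=hi[:5])).all() else None
for tilt in(26,30,34,38):
  for f,z in[((14,-48),.04),((14,3),.04),((-15,-48),.1)]:
    q=[15,15,-31,-42,-14];o=[]
    for dh in range(30,-1,-2):
      h=a+np.radians(dh);s=np.radians(tilt);P,_=goal(tilt,f,z)
      v=s5(P,np.array([np.sin(s)*np.cos(h),np.sin(s)*np.sin(h),-np.cos(s)]),q)
      if v is None: break
      q=v;o.append((dh,v.round(1)))
    print(tilt,f,o[-1] if o else None)
E
python3 try5.py
```

```text
26 (14, -48) (14, array([ 25.8,  15.3, -45.7,   3.6,  -3. ]))
26 (14, 3) (20, array([ 30.4,  15.3, -42.6,  -4.1,  -6.1]))
26 (-15, -48) (10, array([ 26.5,   5.8, -52.9,  22.5,  -5.9]))
30 (14, -48) (16, array([ 23.3,  15.2, -39. , -19.1,  -6.2]))
30 (14, 3) (20, array([ 29.5,  15.1, -41.2, -14.8,  -3.8]))
30 (-15, -48) (14, array([ 26.3,   5.6, -52.3,  12.8,  -2.1]))
34 (14, -48) (14, array([ 21.7,  15. , -37.5, -30.6,  -4.1]))
34 (14, 3) (18, array([ 28.5,  15. , -40. , -25.9,  -1.2]))
34 (-15, -48) (16, array([ 25.1,   5.7, -44.7, -13. ,  -5.8]))
38 (14, -48) (10, array([ 19.8,  14.9, -36.2, -43.7,  -1.4]))
38 (14, 3) (16, array([ 22.6,  14.7, -34.7, -47.6,  -4. ]))
38 (-15, -48) (16, array([ 20.6,   5.7, -39.6, -31.7,  -8. ]))
```

```bash
cat > clr.py <<'E'
from kin import *
def axes(tilt,dh,xc):
    s,h=np.radians([tilt,dh]);z=np.array([np.sin(s)*np.cos(h),np.sin(s)*np.sin(h),-np.cos(s)])
    y0=np.array([0,1,0])-z*z[1];y0/=np.linalg.norm(y0)
    y=Ro.from_rotvec(z*np.radians(xc)).apply(y0);return np.c_[np.cross(y,z),y,z]
gx,gy,gz=np.meshgrid(np.linspace(-39,39,14),np.linspace(-96.5,96.5,40),np.linspace(-190,-66,40))
B=np.c_[gx.ravel(),gy.ravel(),gz.ravel()]
gx,gy,gz=np.meshgrid([-9.5,0,9.5],[-44,-30,-16,16,30,44],np.linspace(-66,0,30));Fg=np.c_[gx.ravel(),gy.ravel(),gz.ravel()]
def dist(P,b): l,h=np.array(b).T;return np.linalg.norm(np.maximum(np.maximum(l-P,P-h),0),axis=1).min()
roof=[(0,68),(-90,80),(136,141)];han=[(-65,-43),(-106,-92),(0,75)]
if __name__=="__main__":
 for tilt in(30,34,38):
  for dh in(18,22):
   for xc in(-12,-6,0,6):
    A=axes(tilt,dh,xc);o=[]
    for y in(-48,0):
      c=np.array([12,y,38]);b=B@A.T+c;f=Fg@A.T+c
      o+=[dist(b,roof).round(1),dist(b,han).round(1),dist(f,roof).round(1),dist(f,han).round(1)]
    print(tilt,dh,xc,"ytool",A[:,1].round(2),o,"fingmin z",(Fg@A.T)[:,2].min().round(1))
E
python3 clr.py
```

```text
30 18 -12 ytool [-0.25  0.97  0.03] [np.float64(0.0), np.float64(0.0), np.float64(37.3), np.float64(27.5), np.float64(0.0), np.float64(8.0), np.float64(37.3), np.float64(48.1)] fingmin z -6.2
30 18 -6 ytool [-0.17  0.98  0.08] [np.float64(0.0), np.float64(0.0), np.float64(37.3), np.float64(24.4), np.float64(0.0), np.float64(0.4), np.float64(37.3), np.float64(45.5)] fingmin z -8.4
30 18 0 ytool [-0.07  0.99  0.14] [np.float64(0.0), np.float64(0.0), np.float64(33.5), np.float64(20.9), np.float64(0.0), np.float64(0.0), np.float64(33.5), np.float64(43.7)] fingmin z -10.5
30 18 6 ytool [0.02 0.98 0.19] [np.float64(0.0), np.float64(0.0), np.float64(30.1), np.float64(16.4), np.float64(0.0), np.float64(0.0), np.float64(30.1), np.float64(42.8)] fingmin z -12.6
30 22 -12 ytool [-0.27  0.96  0.06] [np.float64(0.0), np.float64(0.0), np.float64(37.7), np.float64(28.0), np.float64(0.0), np.float64(7.9), np.float64(37.7), np.float64(47.0)] fingmin z -7.5
30 22 -6 ytool [-0.18  0.98  0.11] [np.float64(0.0), np.float64(0.0), np.float64(36.1), np.float64(24.8), np.float64(0.0), np.float64(0.6), np.flo
[... 2784 characters left out ...]
0.0), np.float64(43.0), np.float64(20.5), np.float64(0.0), np.float64(0.0), np.float64(43.0), np.float64(40.9)] fingmin z -8.5
38 22 -6 ytool [-0.22  0.97  0.12] [np.float64(6.5), np.float64(0.0), np.float64(44.0), np.float64(17.3), np.float64(1.6), np.float64(0.0), np.float64(44.0), np.float64(38.7)] fingmin z -11.2
38 22 0 ytool [-0.14  0.97  0.19] [np.float64(8.8), np.float64(0.0), np.float64(40.1), np.float64(14.2), np.float64(8.8), np.float64(0.0), np.float64(40.1), np.float64(37.4)] fingmin z -13.8
38 22 6 ytool [-0.05  0.97  0.25] [np.float64(0.1), np.float64(0.0), np.float64(35.9), np.float64(11.3), np.float64(0.1), np.float64(0.0), np.float64(35.9), np.float64(37.1)] fingmin z -16.2
```

```bash
cat > opt.py <<'E'
from clr import *
p=np.load("p.npy")
def s5(P,ax,q0):
    f=lambda q:np.r_[(fk([*(q*50),0],p)[0]-P)*10,fk([*(q*50),0],p)[1].apply([1,0,0])-ax]
    r=least_squares(f,np.array(q0)/50,method='lm',max_nfev=100)
    v=r.x*50;return v if r.cost<1e-9 and ((v>=lo[:5]+.8)&(v<=hi[:5]-.8)).all() else None
def fing(w):
    gx,gy,gz=np.meshgrid([-9.5,0,9.5],[-w/2-21,-w/2-10,-w/2,w/2,w/2+10,w/2+21],np.linspace(-66,0,24));return np.c_[gx.ravel(),gy.ravel(),gz.ravel()]
Rz=np.eye(3);Rz[:2,:2]=R2
def J(c,A): # c fixture mm
    P=Rz@(c/1000)+[*t0,0]
    for q0 in([15,15,-31,-42,-14],[25,15,-40,-10,-8],[15,18,-25,-25,-30]):
        v=s5(P,Rz@A[:,2],q0)
        if v is not None: return v
def case(tilt,dh,xc,w,x,zmin,ytab):
    A=axes(tilt,dh,xc);F=fing(w)@A.T
    tip=A@np.array([0,-w/2,0])           # rear pad tip rel TCP
    c=np.array([x-tip[0],ytab-7-tip[1],zmin-F[:,2].min()])
    b=B@A.T+c;f=F+c
    return c,min(dist(b,roof),dist(f,roof)),min(dist(b,han),dist(f,han)),A
if __name__=="__main__":
  for w in(30,84):
   for x,zmin in((6,34),(2,34),(0,46),(-2,58)):
    for yt in(-48,-20,2):
     best=[]
     for tilt in(30,34,38,42):
      for dh in(14,18,22,26):
       for xc in(-8,-4,0,4):
        c,r,h,A=case(tilt,dh,xc,w,x,zmin,yt);best.append((min(r,h),r,h,tilt,dh,xc,c,A))
     best.sort(key=lambda k:-k[0]);n=0
     for k in best:
        v=J(k[6],k[7])
        if v is not None: print(w,x,zmin,yt,"roof %.0f han %.0f"%k[1:3],k[3:6],k[6].round(),v.round());n+=1
        if n>1: break
E
time python3 opt.py
```

```text
30 6 34 -48 roof 1 han 0 (30, 18, -4) [  4. -40.  42.] [ 23.  14. -38. -23.  -8.]
30 6 34 -48 roof 0 han 1 (30, 18, -8) [  3. -40.  41.] [ 23.  14. -38. -23.  -8.]
30 6 34 -20 roof 0 han 0 (30, 22, -8) [  3. -12.  42.] [ 25.  14. -37. -26. -10.]
30 6 34 -20 roof 0 han 0 (30, 22, -4) [  4. -12.  43.] [ 25.  14. -37. -25. -10.]
30 6 34 2 roof 0 han 0 (30, 22, -8) [ 3. 10. 42.] [ 29.  14. -40. -20.  -6.]
30 6 34 2 roof 0 han 0 (30, 22, -4) [ 4. 10. 43.] [ 29.  14. -40. -19.  -6.]
30 2 34 -48 roof 2 han 1 (30, 18, -8) [ -1. -40.  41.] [ 23.  14. -39. -23.  -8.]
30 2 34 -48 roof 2 han 1 (30, 22, -8) [ -1. -40.  42.] [ 20.  14. -35. -31. -14.]
30 2 34 -20 roof 0 han 0 (30, 22, -8) [ -1. -12.  42.] [ 25.  14. -37. -26. -10.]
30 2 34 -20 roof 1 han 0 (30, 22, -4) [ -0. -12.  43.] [ 25.  14. -37. -25. -10.]
30 2 34 2 roof 0 han 0 (30, 22, -8) [-1. 10. 42.] [ 29.  14. -41. -19.  -6.]
30 2 34 2 roof 0 han 0 (30, 22, -4) [-0. 10. 43.] [ 29.  14. -41. -19.  -6.]
30 0 46 -48 roof 5 han 7 (34, 18, 0) [ -1. -40.  56.] [ 20.  12. -36. -34.  -9.]
30 0 46 -48 roof 9 han 5 (38, 14, 4) [ -1. -40.  57.] [
[... 2092 characters left out ...]
. -36. -58.  -3.]
84 0 46 2 roof 13 han 19 (42, 18, 0) [-6. 36. 62.] [ 20.  11. -34. -62.  -7.]
84 0 46 2 roof 13 han 21 (42, 18, 4) [-3. 36. 65.] [ 21.  11. -35. -60.  -6.]
84 -2 58 -48 roof 14 han 11 (42, 14, 4) [ -4. -14.  75.] [ 18.   9. -35. -55.  -6.]
84 -2 58 -48 roof 13 han 11 (42, 14, 0) [ -6. -14.  72.] [ 17.   9. -35. -58.  -7.]
84 -2 58 -20 roof 11 han 8 (42, 18, 4) [-5. 14. 77.] [ 19.   9. -35. -57.  -8.]
84 -2 58 -20 roof 8 han 8 (42, 18, 0) [-8. 14. 74.] [ 18.   9. -35. -58.  -9.]
84 -2 58 2 roof 11 han 24 (42, 18, 4) [-5. 36. 77.] [ 26.   9. -37. -50.  -3.]
84 -2 58 2 roof 9 han 21 (42, 22, 4) [-6. 36. 79.] [ 19.   9. -34. -58. -11.]
real	0m29.881s
user	0m24.709s
sys	0m5.438s
```

```bash
cat > plan.py <<'E'
from opt import *
Q=ctrl.get_obs()
def rot(A): return Ro.from_matrix(Rz@A)
def J6(v,A):
    _,T=fk([*v,0],p);y=T.inv().apply(Rz@A[:,1]);ang=np.degrees(np.arctan2(y[2],y[1]));return (p[10]*(ang-p[11])+180)%360-180
def track(wps,q,n=12):
    # wps: (c,tilt,dh,xc); tool axis swung by slerp
    for (c0,a0),(c1,a1) in zip(wps,wps[1:]):
        d=(Ro.from_matrix(a0).inv()*Ro.from_matrix(a1)).as_rotvec();mx=0
        for s in np.linspace(0,1,n+1)[1:]:
            c=c0+(c1-c0)*s;A=a0@Ro.from_rotvec(d*s).as_matrix()
            f=lambda k:np.r_[(fk([*(k*50),0],p)[0]-(Rz@(c/1000)+[*t0,0]))*10,fk([*(k*50),0],p)[1].apply([1,0,0])-Rz@A[:,2]]
            r=least_squares(f,np.array(q)/50,method='lm',max_nfev=200);v=r.x*50
            ok=r.cost<1e-9 and ((v>=lo[:5])&(v<=hi[:5])).all();mx=max(mx,abs(v-q).max());q=v
            if not ok: print("BAD",s,r.cost,v.round());return None
        print(c1.round(),"J",np.r_[q,J6(q,a1)].round(1),"maxstep",mx.round(1),"rot",np.degrees(np.linalg.norm(d)).round())
    return q
if __name__=="__main__":
    o=ctrl.get_obs();c0=np.r_[R2.T@(o["tool_pos"][:2]-t0),o["tool_pos"][2]]*1000
    A0=Rz.T@E('xyz',o["orientation"]).as_matrix()
    cA,r,h,A=case(42,17,3,84,1,56,-48-8);print("A",cA,r,h,np.round(A,2))
    cA2,r,h,_=case(42,17,3,84,1,56,-8);print(cA2,r,h)
    cB,r,h,_=case(42,17,3,84,4,34,-13);print("B",cB,r,h);cB2,r,h,_=case(42,17,3,84,4,34,3);print(cB2,r,h)
    pre=cA-80*A[:,2]
    w=[(c0,A0),(np.array([-60,-40,165.]),axes(0,0,0)),(np.array([-60,-35,150.]),axes(40,45,0)),(pre,A),(cA,A),(cA2,A),(cA2-25*A[:,2]-[0,8,0],A),(cB,A),(cB2,A)]
    track(w,o["joint_pos"][:5])
    track([(np.array([-60,-40,165.]),axes(0,0,0)),(pre,A)],[20,8,-25,0,-60])
E
python3 plan.py
```

```text
A [ -2.68833454 -21.86802134  73.59489239] 10.456886540588924 9.250997894251833 [[-0.76 -0.09  0.64]
 [ 0.05  0.98  0.2 ]
 [-0.64  0.18 -0.74]]
[-2.68833454 26.13197866 73.59489239] 8.549576446279195 13.700254090146595
B [ 0.31166546 21.13197866 51.59489239] 15.398755280290946 4.613926254966676
[ 0.31166546 37.13197866 51.59489239] 15.398755280290946 20.007136225379142
[-60. -40. 165.] J [ 28.8   8.7 -24.   -0.  -57.3 162.6] maxstep 23.5 rot 29.0
[-60. -35. 150.] J [  -0.9    5.2  -25.5  -48.3  -46.4 -129.6] maxstep 5.6 rot 41.0
[-54. -38. 133.] J [  22.1   -2.1  -43.8  -33.4   -7.7 -157.9] maxstep 6.2 rot 18.0
[ -3. -22.  74.] J [  11.3   10.   -32.9  -60.9  -13.  -122.6] maxstep 3.4 rot 0.0
[-3. 26. 74.] J [  23.5    9.5  -36.2  -53.3   -4.1 -138.9] maxstep 1.3 rot 0.0
BAD 1.0 3.97588977719301e-30 [ 29.   6. -42. -39.   0.]
BAD 0.9166666666666666 1.474815687587519e-05 [ 29.  -3. -54.  -3.  -0.]
```

```bash
cat > gen.py <<'E'
from plan import *
def now():
    o=ctrl.get_obs();c0=np.r_[R2.T@(o["tool_pos"][:2]-t0),o["tool_pos"][2]]*1000
    F=o["force"];print("t",round(o["clock"],2),"fix",c0.round(1),"J",o["joint_pos"].round(1),"F fix",(R2.T@F[:2]).round(1),F[2].round(1))
    return c0,Rz.T@E('xyz',o["orientation"]).as_matrix()
def rel(c1,A1):
    c0,A0=now();print("turn",(rot(A1)*rot(A0).inv()).as_rotvec().round(3),"shift cm",(Rz@(c1-c0)/10).round(2))
A=axes(42,17,3)
E
python3 - <<'E'
from gen import *
rel(np.array([-60,-40,165.]),axes(0,0,0))
cA2,*_=case(42,17,3,84,1,56,-5);cB,*_=case(42,17,3,84,4,34,-10);cB2,*_=case(42,17,3,84,4,34,3);cA,*_=case(42,17,3,84,1,56,-56)
track([(cA,A),(cA2,A),(cA2-[0,5,0],A),(cB,A),(cB2,A),(cB2-[0,5,0],A),(cB2+[-60,-5,30],A),(cB2+[-60,-5,90],A)],[11.3,10,-32.9,-60.9,-13])
d=rot(axes(40,45,0))*rot(axes(0,0,0)).inv();print("seg2 turn",d.as_rotvec().round(3))
E
```

```text
t 8.58 fix [-16.9 -64.1 130.8] J [  20.5    1.8  -58.2   41.5   -1.6 -139.2] F fix [-0.8 -0.2] -0.0
turn [-0.153  0.479 -0.018] shift cm [-4.7   1.51  3.42]
[-3. 29. 74.] J [  24.6    9.5  -36.6  -52.2   -3.2 -140.8] maxstep 1.5 rot 0.0
[-3. 24. 74.] J [  22.8    9.5  -35.9  -54.    -4.6 -137.7] maxstep 0.2 rot 0.0
[ 0. 24. 52.] J [  15.2   12.5  -32.8  -68.6   -9.4 -117.5] maxstep 1.5 rot 0.0
[ 0. 37. 52.] J [  18.    12.4  -33.2  -67.6   -7.5 -120.6] maxstep 0.2 rot 0.0
[ 0. 32. 52.] J [  16.9   12.4  -33.   -68.1   -8.3 -119.3] maxstep 0.1 rot 0.0
BAD 0.8333333333333333 2.190071485659832e-06 [ 31.   5. -44. -45.   3.]
seg2 turn [ 0.555 -0.424  0.126]
```

>>> {"op": "arm_command", "data": {"targets": [[[-0.03,0.08,0,-1,0.3,0.7,0.95],[-0.05,0.16,0,-2,0.6,1.4,0.95],[-0.08,0.24,-0.01,-3,0.9,2.1,0.95],[-0.1,0.32,-0.01,-4,1.2,2.8,0.95],[-0.13,0.4,-0.02,-4.7,1.5,3.4,0.95],[-0.153,0.48,-0.02,-4.7,1.5,3.4,0.95],[-0.153,0.48,-0.02,-4.7,1.5,3.4,0.95],[-0.153,0.48,-0.02,-4.7,1.5,3.4,0.95]]]}}

```text
clock: 9.25
tool_pos: [0.5143, 0.0653, 0.1637]
orientation: [179.9, -0.2, -168.7]
force: [0.1, -0.1, -0.5]
opening: 0.0797
```

Run:
```python
from gen import *
rel(np.array([-60,-35,150.]),axes(40,45,0))
```

```text
t 9.25 fix [-59.5 -38.7 163.7] J [  28.8    9.   -23.8   -0.2  -57.4 -107.5] F fix [ 0.1 -0.1] -0.5
turn [ 0.555 -0.428  0.127] shift cm [-0.12  0.36 -1.37]
```

>>> {"op": "arm_command", "data": {"targets": [[[0.07,-0.054,0.016,0,0,-0.2,0.95],[0.14,-0.107,0.032,0,0.1,-0.4,0.95],[0.21,-0.16,0.048,0,0.1,-0.6,0.95],[0.28,-0.214,0.064,0,0.2,-0.8,0.95],[0.35,-0.268,0.08,-0.1,0.2,-1,0.95],[0.42,-0.321,0.095,-0.1,0.3,-1.2,0.95],[0.49,-0.375,0.11,-0.1,0.3,-1.3,0.95],[0.555,-0.428,0.127,-0.1,0.4,-1.4,0.95]]]}}

```text
clock: 9.92
tool_pos: [0.5109, 0.0683, 0.1515]
orientation: [153.6, 30.1, -168.6]
force: [-1.9, -1.1, -2.2]
opening: 0.0834
```

Run:
```python
from gen import *
cA,*_=case(42,17,3,84,1,56,-56);pre=cA-80*A[:,2]
rel(pre,A);print("pre->cA",(Rz@(cA-pre)/10).round(2))
c0,A0=now();o=ctrl.get_obs()
for m in(80,60,50): pre=cA-m*A[:,2];track([(c0,A0),(pre,A),(cA,A)],o["joint_pos"][:5])
```

```text
t 9.92 fix [-62.3 -35.1 151.5] J [  0.1   4.5 -25.7 -46.9 -46.  -42. ] F fix [-2.  -0.7] -2.2
turn [-0.15  -0.201 -0.194] shift cm [ 0.87 -0.08 -1.84]
pre->cA [ 4.71  2.55 -5.95]
t 9.92 fix [-62.3 -35.1 151.5] J [  0.1   4.5 -25.7 -46.9 -46.  -42. ] F fix [-2.  -0.7] -2.2
[-54. -38. 133.] J [  22.1   -2.1  -43.8  -33.4   -7.7 -157.9] maxstep 5.8 rot 18.0
[ -3. -22.  74.] J [  11.3   10.   -32.9  -60.9  -13.  -122.6] maxstep 3.4 rot 0.0
[-41. -34. 118.] J [  18.5    1.2  -40.   -42.4   -9.8 -146.4] maxstep 4.1 rot 18.0
[ -3. -22.  74.] J [  11.3   10.   -32.9  -60.9  -13.  -122.6] maxstep 1.9 rot 0.0
[-35. -32. 111.] J [  17.     2.8  -38.5  -46.1  -10.5 -141.6] maxstep 3.6 rot 18.0
[ -3. -22.  74.] J [  11.3   10.   -32.9  -60.9  -13.  -122.6] maxstep 1.4 rot 0.0
```

>>> {"op": "arm_command", "data": {"targets": [[[-0.02,-0.025,-0.024,0.3,0.1,-0.4,0.95],[-0.04,-0.05,-0.05,0.5,0.1,-0.8,0.95],[-0.06,-0.08,-0.075,0.8,0.2,-1.2,0.95],[-0.08,-0.105,-0.1,1,0.3,-1.6,0.95],[-0.1,-0.13,-0.125,1.3,0.4,-2.1,0.95],[-0.12,-0.16,-0.15,1.6,0.4,-2.5,0.95],[-0.14,-0.18,-0.175,1.8,0.5,-2.9,0.95],[-0.15,-0.2,-0.194,2,0.6,-3.3,0.95]]]}}

```text
clock: 10.58
tool_pos: [0.5302, 0.0729, 0.1176]
orientation: [166.3, 39.8, -172.6]
force: [-0.2, 0.4, -0.8]
opening: 0.0832
```

Run:
```python
from gen import *
cA,*_=case(42,17,3,84,1,56,-56)
rel(cA,A)
C=cam("wrist");im=ctrl.snapshot("wrist");np.savez("w3.npz",**C)
cv2.imwrite("pics/w3.png",im)
o=ctrl.get_obs()
for w in(-42,42):
  q=proj(C,o["tool_pos"]+E('xyz',o["orientation"]).apply([0,w/1000,0]));print("pad tip",q.round())
```

```text
t 10.58 fix [-42.4 -34.4 117.6] J [ 19.6   1.1 -40.7 -39.9  -8.9 -59.9] F fix [-0.1  0.4] -0.8
turn [ 0.002 -0.005  0.003] shift cm [ 3.65  2.01 -4.4 ]
pad tip [204. 264.]
pad tip [362. 264.]
```

View pics/w3.png

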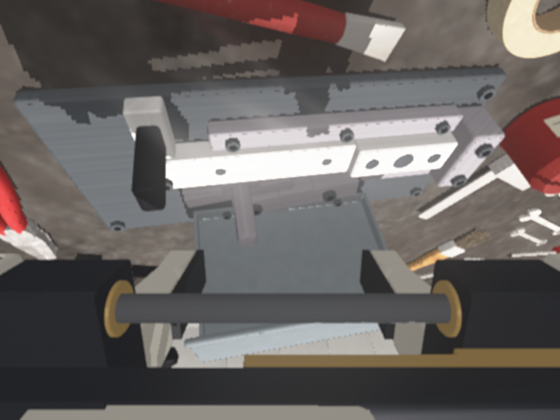

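The wrist view shows the tab's top at about (246,237), between the fingers, which are clear of handle and roof. I check it and go in.

Run:
```python
from gen import *
C=dict(np.load("w3.npz"))
for q,z in(((246,237),.076),((149,202),.0745),((243,186),.03)): print(q,(R2.T@(on(C,*q,z)[:2]-t0)*1000).round(1))
```

```text
(246, 237) [ -3.1 -49.5]
(149, 202) [ -54.  -101.1]
(243, 186) [ -0.4 -46.1]
```

>>> {"op": "arm_command", "data": {"targets": [[[0,0,0,0.6,0.35,-0.75,0.95],[0,0,0,1.2,0.7,-1.5,0.95],[0,0,0,1.8,1,-2.2,0.95],[0,0,0,2.4,1.3,-2.9,0.95],[0,0,0,3,1.6,-3.6,0.95],[0,0,0,3.65,2,-4.4,0.95],[0,0,0,3.65,2,-4.4,0.95]]]}}

```text
clock: 11.22
tool_pos: [0.5677, 0.0934, 0.0724]
orientation: [166.2, 39.6, -172.6]
force: [0.4, 0.5, -0.7]
opening: 0.0832
```

Run:
```python
from gen import *
cA2,*_=case(42,17,3,84,1,56,-5)
rel(cA2,A)
```

```text
t 11.22 fix [ -1.6 -21.7  72.4] J [ 12.5  10.1 -32.9 -58.3 -12.4 -36.3] F fix [0.4 0.4] -0.7
turn [ 0.001 -0.009  0.002] shift cm [-1.11  4.97  0.12]
```

>>> {"op": "arm_command", "data": {"targets": [[[0,0,0,-0.1,0.6,0,0.95],[0,0,0,-0.25,1.2,0,0.95],[0,0,0,-0.38,1.8,0,0.95],[0,0,0,-0.5,2.4,0,0.95],[0,0,0,-0.62,3,0,0.95],[0,0,0,-0.75,3.6,0,0.95],[0,0,0,-0.87,4.2,0,0.95],[0,0,0,-0.95,4.5,0,0.95]]]}}

```text
clock: 11.88
tool_pos: [0.5576, 0.1383, 0.0742]
orientation: [166.3, 39.7, -172.5]
force: [0.1, -0.9, 0.3]
opening: 0.0831
```

Run:
```python
from gen import *
cA2,*_=case(42,17,3,84,1,56,-5)
rel(cA2,A)
C=cam("wrist");im=ctrl.snapshot("wrist");np.savez("w4.npz",**C)
cv2.imwrite("pics/w4.png",im)
```

```text
t 11.88 fix [-2.6 24.3 74.2] J [ 25.2   9.4 -37.1 -48.7  -2.9 -54.9] F fix [-0.1 -0.9] 0.3
turn [ 0.001 -0.007  0.001] shift cm [-0.1   0.48 -0.07]
```

View pics/w4.png

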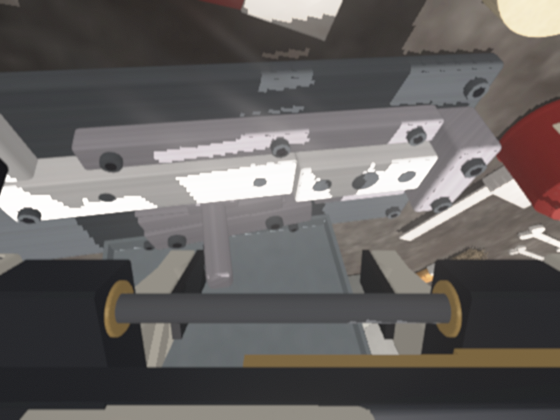

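Run:
```python
from gen import *
C=dict(np.load("w4.npz"))
for q,z in(((217,276),.076),((210,207),.03),((295,195),.03)): print(q,(R2.T@(on(C,*q,z)[:2]-t0)*1000).round(1))
cB,r,h,_=case(42,17,3,84,4,34,-14);print(cB,r,h)
rel(cB,A);o=ctrl.get_obs();c0,A0=now()
cB2,*_=case(42,17,3,84,4,34,3)
track([(c0,A0),(cB,A),(cB2,A)],o["joint_pos"][:5])
```

```text
(217, 276) [ -8.  -10.2]
(210, 207) [ -1.4 -11.3]
(295, 195) [-4.7 39.8]
[ 0.31166546 20.13197866 51.59489239] 15.398755280290946 3.614417104564643
t 11.93 fix [-2.8 24.6 74.1] J [ 25.3   9.4 -37.2 -48.6  -2.8 -55. ] F fix [-0.4  0.9] -0.4
turn [ 0.001 -0.007  0.001] shift cm [ 0.4  -0.37 -2.25]
t 11.93 fix [-2.8 24.6 74.1] J [ 25.3   9.4 -37.2 -48.6  -2.8 -55. ] F fix [-0.4  0.9] -0.4
[ 0. 20. 52.] J [  14.4   12.5  -32.7  -68.9  -10.  -116.7] maxstep 3.5 rot 0.0
[ 0. 37. 52.] J [  18.    12.4  -33.2  -67.6   -7.5 -120.6] maxstep 0.3 rot 0.0
```

>>> {"op": "arm_command", "data": {"targets": [[[0,-0.007,0,0.1,-0.4,0,0.95],[0,-0.007,0,0.1,-0.4,-0.4,0.95],[0,-0.007,0,0.2,-0.4,-0.8,0.95],[0,-0.007,0,0.3,-0.4,-1.2,0.95],[0,-0.007,0,0.4,-0.4,-1.6,0.95],[0,-0.007,0,0.4,-0.4,-2,0.95],[0,-0.007,0,0.4,-0.4,-2.2,0.95],[0,-0.007,0,0.4,-0.4,-2.2,0.95]]]}}

```text
clock: 12.6
tool_pos: [0.5622, 0.1337, 0.0518]
orientation: [166.3, 40.1, -172.5]
force: [-0.5, -1.6, 0.1]
opening: 0.0833
```

Run:
```python
from gen import *
cB2,*_=case(42,17,3,84,4,34,0)
rel(cB2,A)
```

```text
t 12.6 fix [ 0.9 18.9 51.8] J [ 15.   12.5 -32.7 -67.3  -9.5 -28.7] F fix [-0.8 -1.5] 0.1
turn [ 0.001 -0.     0.002] shift cm [-0.36  1.48 -0.02]
```

Now I push in small steps, watching force.

>>> {"op": "arm_command", "data": {"targets": [[[0,0,0,-0.06,0.3,0,0.95],[0,0,0,-0.12,0.6,0,0.95],[0,0,0,-0.18,0.9,0,0.95],[0,0,0,-0.24,1.15,0,0.95],[0,0,0,-0.28,1.35,0,0.95],[0,0,0,-0.3,1.45,0,0.95],[0,0,0,-0.3,1.45,0,0.95]]]}}

```text
clock: 13.18
tool_pos: [0.5602, 0.1476, 0.0521]
orientation: [166.6, 40.2, -172.4]
force: [-1.2, -8.4, 1.7]
opening: 0.0833
```

Run:
```python
from gen import *
now()
```

```text
t 13.18 fix [ 1.7 32.9 52.1] J [ 18.4  12.4 -33.2 -65.8  -7.  -32.5] F fix [-2.9 -8. ] 1.7
```

>>> {"op": "arm_command", "data": {"targets": [[[0,0,0,-0.02,0.1,0,0.95],[0,0,0,-0.04,0.2,0,0.95],[0,0,0,-0.05,0.25,0,0.95],[0,0,0,-0.05,0.25,0,0.95],[0,0,0,-0.05,0.25,0,0.95]]]}}

```text
clock: 13.6
tool_pos: [0.5601, 0.1482, 0.052]
orientation: [166.7, 40.2, -172.4]
force: [-0.8, -13.9, 3.0]
opening: 0.0835
```

>>> {"op": "arm_command", "data": {"targets": [[[0,0,0,-0.02,0.1,0,0.95],[0,0,0,-0.03,0.15,0,0.95],[0,0,0,-0.03,0.15,0,0.95],[0,0,0,-0.03,0.15,0,0.95]]]}}

```text
clock: 13.93
tool_pos: [0.5601, 0.1485, 0.052]
orientation: [166.8, 40.3, -172.4]
force: [-1.0, -18.9, 4.2]
opening: 0.0835
```

>>> {"op": "arm_command", "data": {"targets": [[[0,0,0,-0.04,0.2,0,0.95],[0,0,0,-0.06,0.3,0,0.95],[0,0,0,-0.06,0.3,0,0.95],[0,0,0,-0.06,0.3,0,0.95]]]}}

```text
clock: 14.27
tool_pos: [0.5601, 0.1493, 0.052]
orientation: [167.1, 40.3, -172.4]
force: [-1.7, -28.0, 6.1]
opening: 0.0832
```

>>> {"op": "arm_command", "data": {"targets": [[[0,0,0,-0.02,0.1,0,0.95],[0,0,0,-0.03,0.15,0,0.95],[0,0,0,-0.03,0.15,0,0.95]]]}}

```text
clock: 14.52
tool_pos: [0.56, 0.1497, 0.052]
orientation: [167.2, 40.4, -172.4]
force: [-1.2, -32.3, 7.7]
opening: 0.0835
```

Jammed with 32 N. I ease back and look.

>>> {"op": "arm_command", "data": {"targets": [[[0,0,0,0.06,-0.3,0,0.95],[0,0,0,0.12,-0.6,0,0.95],[0,0,0,0.18,-0.9,0,0.95],[0,0,0,0.22,-1.1,0,0.95],[0,0,0,0.22,-1.1,0,0.95]]]}}

```text
clock: 14.93
tool_pos: [0.5605, 0.1467, 0.0522]
orientation: [166.3, 40.1, -172.5]
force: [0.1, -0.3, -0.4]
opening: 0.0836
```

Run:
```python
from gen import *
c0,A0=now();C=cam("wrist");im=ctrl.snapshot("wrist");np.savez("w5.npz",**C)
cv2.imwrite("pics/w5.png",im)
o=ctrl.get_obs()
for dh,d in((45,[-60,-10,60]),(45,[-30,-5,40]),(30,[-20,0,15])):
  print(dh);track([(c0,A0),(c0+d,axes(40,dh,0))],o["joint_pos"][:5])
```

```text
t 14.93 fix [ 1.9 31.9 52.2] J [ 17.7  12.4 -33.  -66.3  -7.7 -31.8] F fix [ 0.1 -0.3] -0.4
45
[-58.  22. 112.] J [   6.2    6.9  -29.1  -52.6  -38.5 -129.1] maxstep 2.8 rot 18.0
45
[-28.  27.  92.] J [   6.5   11.2  -26.8  -54.6  -37.1 -126.8] maxstep 2.6 rot 18.0
30
[-18.  32.  67.] J [  13.2   10.8  -31.7  -59.   -20.8 -124.2] maxstep 1.2 rot 9.0
```

View pics/w5.png

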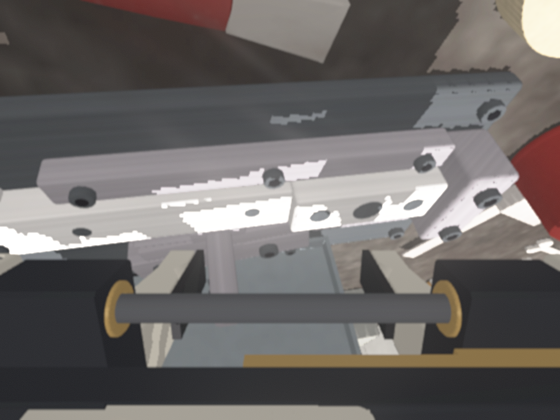

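Run:
```python
from gen import *
C=dict(np.load("w5.npz"))
for q,z in(((222,238),.03),((292,205),.0335),((446,180),.037)): print(q,(R2.T@(on(C,*q,z)[:2]-t0)*1000).round(1))
c0,A0=now();o=ctrl.get_obs()
w=[(c0,A0),(c0+[-25,-3,18],axes(40,30,0)),(c0+[-60,-10,70],axes(40,45,0)),(c0+[-60,-60,120],axes(0,0,0))]
track(w,o["joint_pos"][:5])
tab=[(-5,15),(-7,8),(12,76)];pl=[(-300,300),(-300,300),(0,30)];blk=[(-35,-5),(40,120),(0,37)]
for (ca,Aa),(cb,Ab) in zip(w,w[1:]):
  d=(Ro.from_matrix(Aa).inv()*Ro.from_matrix(Ab)).as_rotvec();o=[]
  for s in np.linspace(0,1,6):
    c=ca+(cb-ca)*s;M=Aa@Ro.from_rotvec(d*s).as_matrix();b=B@M.T+c;f=fing(84)@M.T+c
    o.append([round(float(x)) for x in(min(dist(b,roof),dist(f,roof)),min(dist(b,han),dist(f,han)),dist(f,tab),dist(f,pl),dist(f,blk))])
  print(o,"turn",(rot(Ab)*rot(Aa).inv()).as_rotvec().round(3),"shift",(Rz@(cb-ca)/10).round(2))
```

```text
(222, 238) [2.3 1.5]
(292, 205) [-29.6  36.9]
(446, 180) [-42.7 111.2]
t 14.98 fix [ 1.8 32.  52.1] J [ 17.8  12.4 -33.  -66.2  -7.7 -31.8] F fix [1.  0.5] -0.6
[-23.  29.  70.] J [  12.9   10.1  -32.1  -58.6  -21.  -124.5] maxstep 1.2 rot 9.0
[-58.  22. 122.] J [   6.7    5.8  -28.9  -51.3  -38.9 -131.2] maxstep 1.6 rot 10.0
[-58. -28. 172.] J [ 30.1   8.4 -23.3   0.  -58.3 161.3] maxstep 6.8 rot 41.0
[[14, 15, 2, 5, 17], [15, 14, 2, 7, 21], [17, 12, 3, 10, 25], [17, 11, 3, 13, 30], [18, 10, 4, 15, 34], [18, 9, 5, 18, 39]] turn [0.057 0.082 0.122] shift [-2.39 -0.79  1.8 ]
[[18, 9, 5, 18, 39], [18, 14, 10, 27, 51], [19, 23, 18, 36, 64], [23, 32, 28, 45, 70], [29, 42, 38, 54, 78], [35, 52, 48, 63, 87]] turn [0.1   0.115 0.08 ] shift [-3.29 -1.38  5.2 ]
[[35, 52, 48, 63, 87], [44, 56, 63, 77, 105], [42, 58, 77, 93, 119], [45, 68, 92, 109, 125], [50, 81, 103, 125, 132], [58, 97, 106, 142, 136]] turn [-0.555  0.424 -0.126] shift [ 0.99 -4.9   5.  ]
```

The wedge stands at fixture y≈1.5 mm after release, past its binding point, and the block is still nipped. I retreat.

>>> {"op": "arm_command", "data": {"targets": [[[0.01,0.014,0.02,-0.4,-0.15,0.3,0.95],[0.02,0.028,0.04,-0.8,-0.3,0.6,0.95],[0.03,0.042,0.06,-1.2,-0.4,0.9,0.95],[0.038,0.055,0.08,-1.6,-0.55,1.2,0.95],[0.048,0.07,0.1,-2,-0.7,1.5,0.95],[0.057,0.082,0.122,-2.4,-0.8,1.8,0.95]]]}}

```text
clock: 15.48
tool_pos: [0.5361, 0.1391, 0.0702]
orientation: [161.2, 36.0, -168.5]
force: [-0.0, 0.6, -0.4]
opening: 0.0834
```

>>> {"op": "arm_command", "data": {"targets": [[[0.017,0.02,0.013,-0.55,-0.2,0.9,0.95],[0.033,0.038,0.027,-1.1,-0.45,1.7,0.95],[0.05,0.057,0.04,-1.65,-0.7,2.6,0.95],[0.067,0.077,0.053,-2.2,-0.9,3.5,0.95],[0.083,0.096,0.067,-2.7,-1.15,4.3,0.95],[0.1,0.115,0.08,-3.3,-1.4,5.2,0.95],[0.1,0.115,0.08,-3.3,-1.4,5.2,0.95]]]}}

```text
clock: 16.07
tool_pos: [0.5041, 0.1244, 0.1236]
orientation: [153.0, 30.8, -168.5]
force: [-0.3, 0.7, 1.0]
opening: 0.0834
```

Run:
```python
from gen import *
now();C=cam("wrist");im=ctrl.snapshot("wrist");np.savez("w6.npz",**C);cv2.imwrite("pics/w6.png",im)
for f,z in(((5,0),.076),((5,0),.03),((-5,40),.03),((-5,120),.037)): print(f,proj(C,[*(R2@(np.array(f)/1000)+t0),z]).round())
```

```text
t 16.07 fix [-57.9  21.2 123.6] J [  6.7   5.6 -28.7 -51.  -39.2 -41.5] F fix [-0.1  0.8] 1.0
(5, 0) [211. 268.]
(5, 0) [196. 221.]
(-5, 40) [245. 206.]
(-5, 120) [328. 200.]
```

View pics/w6.png

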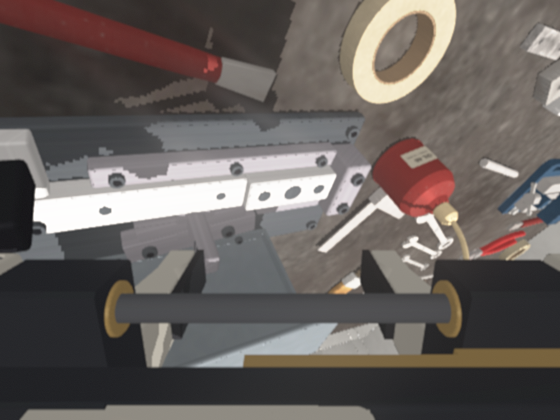

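The tab runs from (196,220) to about (211,260), as predicted for wedge y≈0. Nose/block seam is at (246,205) and the block's far end at the stop (334,195). The fingers are clear, so I hand in.

```bash
python3 -c "
from plant import ctrl
print(ctrl.close_job(),ctrl.get_obs()['clock'])"
```

```text
the job is handed in; nothing more can be done
the job is handed in; nothing more can be done
```

The block is clamped, the wedge is jammed and the job is handed in at about 16 s on the robot clock. I got no verdict back.

- **Clamping:** I pinched the handle and slid the bar about 50 mm, until it met a hard stop at 29 N. Then I let go.
- **Jamming the wedge:** I did not pinch the tab as advised. The arm could not reach the straight 30–35° lean at this fixture pose. I leaned it about 42° and turned it slightly, then pushed the tab's rear face with the rear finger: lightly at first, then low down up to 32 N.
- **Last checks:**
  - After release the wedge measured y ≈ 0 to +1.5 mm, with a few mm of uncertainty. That is at or just past where it first binds.
  - The last picture shows the block tight between nose and stop.
  - The fingers were clear of everything, with about zero tool force.
  - No tool looked displaced in the views, but I did not measure their positions.
- **Disagreements:**
  - The scene camera's fixture pose was about 6 mm off the top camera's. I used the top one, and close views agreed with it to about 3 mm.
  - I could not measure the wedge's residual force on the bar. I inferred it from the 32 N push and from the wedge not springing back.

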